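# Fit the vapour duct into the rotary evaporator

## Task

Take the glass vapour duct from its wooden rest and slide its plain end up into the hub of the rotary evaporator's drive head, through the stiff lip seal, until the white line etched round the duct is level with the hub's rim, no deeper and no shallower. Leave it held there by the seal, without shifting the drive head or disturbing the other glassware.

Things in the scene. Friction and masses are not known exactly. Their poses are not given: they have to be found in the camera images.
- duct: Vapour duct: straight clear glass tube, 196 mm, 60-130 g. Origin on its axis at the etched white line; +x points to the plain end, which goes in. Tube 22 mm thick from x = -50 to +100 mm, end chamfered 2 mm; glass bead 34 mm thick from -60 to -50; frosted cone, 29 narrowing to 26 mm, from -60 to -96. Balances at about x = 0. Starts lying level in the rest, free to be lifted straight up.
- duct_end (a point): Centre of the duct's plain end face, 100 mm from the line along the duct's +x; axes as the duct's.
- rest: Wooden rest, fixed. Origin under its base's middle, on the bench; +x along the duct lying in it, towards its plain end. Base 150 x 76 x 12 mm; two V-notched boards across it, 12 mm thick, 76 wide, up to 78 high, at x = -50 and +50 mm, hold the duct's axis 60 mm above the bench. The duct's line starts near x = -25, so the boards stand at the duct's x = -25 and +75 mm; it is free between them.
- hub_mouth (a point): Centre of the hub's rim, the mouth of the bore, 0.21 to 0.26 m above the bench. +x points into the bore along its axis, sloping upward; y is level. Steel hub 52 mm across at the rim, standing 36 mm out of the head's grey collar (96 mm) and white box housing (104 mm square). Bore 24 mm in diameter for 40 mm, its mouth flared to 30 mm over the outer 7 mm, then wider, with no stop at the right depth.
- seal (a point): Centre of the rubber lip seal, 52 mm inside the rim on the bore's axis; axes as hub_mouth. It begins to resist when the duct's end is about 50 mm in, then drags on the sliding duct with roughly 5 to 20 N at any depth, and holds it when it is let go with its end more than 60 mm in. Less deep, the duct may sag or slide out.
- head (a joint): Upward slope of the bore's axis above level, rad (0.35 to 0.60). The head is clamped stiffly at this angle and should stay there.
- evaporator: Rotary evaporator, fixed. Origin on the bench below the head's pivot; +x is the level heading of the bore. White base 300 x 220 x 30 mm; lift column 0.49 m tall on the side away from the robot; head pivots 0.30 m above the origin, 140 mm behind the hub's rim along the bore; glass condenser slopes up behind it.
- round_flask: Bystander: clear round-bottomed flask, 84 mm ball, 28 mm neck, 133 mm tall, standing in a cork ring. Origin at the bottom of the ball.
- erlenmeyer: Bystander: clear conical flask, 84 mm across, 140 mm tall. Origin at its foot.
- beaker: Bystander: clear beaker, 70 mm across, 90 mm tall. Origin at its foot.

How it is judged:
By the outcome, as a careful person would: the job done as asked, in the order asked, and still so for the second after the job is handed in, with the robot touching nothing.
It also fails if it takes over 58 s, if anything falls off the work surface, if the arm or the gripper's body presses on something with over 40 N, if the wrist force passes 120 N, or if a joint passes its speed limit or range.

## Robot

A 6-joint arm with a two-finger parallel gripper is mounted at the origin on the work surface. World frame = base frame: x ahead of the robot, y to its left, z up, the work surface at z = 0. Lengths are in m, angles in rad, forces in N, time in s.
With the tool pointing down it reaches from about 0.35 to 0.975 m from the base axis. Payload 4.9 kg.
Tool frame: the origin (TCP) lies at the very end of the fingers, on their centre line; the grasp point (between the pads) lies 19 mm behind it; z points along the fingers, y is the line along which they close (so a half turn about z gives the same grasp; the last joint's range is limited). The gripper opens to 85 mm and grips with 20 to 120 N. Pads are 22 mm wide; open, the fingers measure 114 mm over their backs; the gripper's body (76 mm by 85 mm) begins 54 mm behind the grasp point. The pads swing forward as they close: fully open they stand 13 mm farther back than shut.
Start: joints at [1.049, 0.053, 1.613, -0, 1.476, -0.119], TCP at [0.245, 0.575, 0.202] pointing down, gripper open.
Joint ranges: [-3.01, 3.01], [-1.01, 2.22], [0.06, 2.58], [-1.02, 4.17], [0.09, 2.62], [-3.14, 3.14]. Speed limits (rad/s): [2.57, 2.57, 3.14, 3.14, 3.14, 3.14].

## Interface

Orientations are given as a rotation vector (axis times angle).
In Python, from station import ctrl gives the robot as it stands.
- The arm moves only by the shell command python3 -m crank 'ROWS' [OPENING] [FORCE]. ROWS is text: rows parted by semicolons, each of 4 numbers parted by spaces: the shift along the world's x, y, z in units of 0.5 m (1.0 is 0.5 m), then the turn about the world's z in units of 90 degrees (1.0 is 90 degrees). In form: x y z turn; .... A call has exactly 5 rows; each row shifts and turns the commanded pose from where the row before left it; what a row does not reach is not made up. A row lasts 1/12 s, in which the tool goes at most 41.7 mm and 7.16 degrees, less where a joint would pass 70% of its speed; a pose out of reach is approached as far as the arm can. A call with a number of a shift or a turn outside -1 to 1 is refused whole. A call with a gripper value outside its range is refused whole. OPENING is the opening in per cent of the stroke, from 0 (shut) to 100 (fully open), set as the call begins (- or left out, the last holds). The fingers move at their own pace and stop on an object; FORCE is the grip in N (left out, the last holds). Time passes only in rows, so rows that do not move let the fingers close, or fill a call up. It gives the time, the measured TCP pose, the force, the opening and the grip force at its end, in the units of the state.
- ctrl.get_obs(): the state, without advancing time (a new reading comes with each control period).
- ctrl.get_image(name): name is "side" or "top" or "wrist"; returns (picture, depth): 420x560x3 uint8, red, green, blue; 420x560 float32, m along the optical axis (not along the pixel's ray), 0 where there is no reading.
- ctrl.get_calibration(name): a dict with "fx", "fy", "cx", "cy" (pixels), "extrinsics" (4x4, takes a point from world to camera coordinates). Camera axes: x right, y down, z forward; pixel columns grow to the right and rows downward; lengths in m; the calibration is good to about 2 mm. A picture is of the moment at which its call begins: read the wrist's pose just before it. get_calibration takes no time and is no camera call; for the wrist camera it gives the pose at the moment of the call.
- ctrl.finish_job(): hands the job in; it is judged then, once.
The state is a dict: "t": time; "q": joint angles; "dq": joint speeds; "effort": joint torques, N m; "tool_pos": TCP position; "tool_rot": TCP orientation; "contact_force": force on the tool from outside, world axes, zero at the start; "wrist_torque": the same for the moment, N m; "opening": finger opening in m; "grip_force": force on a finger pad.
Only numpy, scipy, OpenCV 4.12 (cv2) and the standard library are available. Lean on these libraries where they do the work, as an engineer would, in place of code of your own. Each camera call takes 0.05 s, during which the arm holds its last target. There are 200 camera calls.

## Working session

There is one attempt and no reset: what is moved stays moved. The work goes in short steps, Python scripts to look and compute and a shell command to move; the robot and the scene stay as the last step left them, time stands still between calls to the robot, and variables do not carry over. Pictures are saved under pics/ and viewed, at most 10 in all, crops included, and the job is handed in when it is done.

```bash
ls; mkdir -p pics; cat > h.py <<'E'
import numpy as np, cv2
from station import ctrl
def grab(name,tag):
    c=ctrl.get_calibration(name); im,d=ctrl.get_image(name)
    np.savez(f'{tag}.npz',im=im,d=d,E=c['extrinsics'],K=[c['fx'],c['fy'],c['cx'],c['cy']])
    cv2.imwrite(f'pics/{tag}.png',im[:,:,::-1]); return load(tag)
def load(tag):
    z=np.load(f'{tag}.npz'); return z['im'],z['d'],z['E'],z['K']
def cloud(d,E,K):
    v,u=np.indices(d.shape); P=np.stack([(u-K[2])/K[0]*d,(v-K[3])/K[1]*d,d],-1)
    R,t=E[:3,:3],E[:3,3]; return (P-t)@R
def ray(u,v,E,K):
    R,t=E[:3,:3],E[:3,3]; o=-R.T@t; r=R.T@np.array([(u-K[2])/K[0],(v-K[3])/K[1],1.]); return o,r/np.linalg.norm(r)
def onplane(u,v,E,K,z):
    o,r=ray(u,v,E,K); return o+r*(z-o[2])/r[2]
def proj(P,E,K):
    p=np.atleast_2d(P)@E[:3,:3].T+E[:3,3]; return np.c_[p[:,0]/p[:,2]*K[0]+K[2],p[:,1]/p[:,2]*K[1]+K[3]]
E
python3 - <<'E'
from h import *
np.set_printoptions(precision=3,suppress=True)
print(ctrl.get_obs())
a=grab('top','top0');b=grab('side','side0')
for x in (a,b): print(x[2],x[3])
E
```

```text
pics
{'t': 0.0, 'q': array([ 1.049,  0.053,  1.614,  0.   ,  1.476, -0.119]), 'dq': array([ 0.   ,  0.   , -0.   , -0.002,  0.001,  0.001]), 'effort': array([ -0.001, -39.369, -37.017,  -0.   ,   0.007,  -0.   ]), 'tool_pos': array([0.245, 0.574, 0.2  ]), 'tool_rot': array([-0.628, -3.077,  0.003]), 'contact_force': array([-0.242, -0.169,  0.13 ]), 'wrist_torque': array([0.023, 0.001, 0.   ]), 'grip_force': 0.0, 'opening': 0.08509448850512485}
[[-0.023 -1.     0.007  0.033]
 [-0.986  0.021 -0.165  0.596]
 [ 0.165 -0.01  -0.986  0.993]
 [ 0.     0.     0.     1.   ]] [389.114 389.114 280.589 206.078]
[[ 0.849  0.529  0.005 -0.488]
 [ 0.332 -0.525 -0.783 -0.026]
 [-0.411  0.667 -0.621  1.437]
 [ 0.     0.     0.     1.   ]] [455.562 455.562 271.742 203.806]
```

View pics/top0.png

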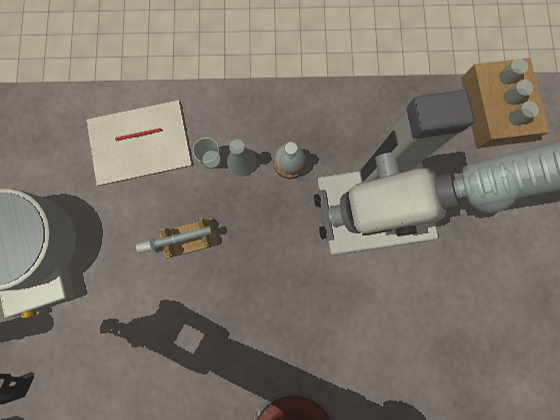

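View pics/side0.png

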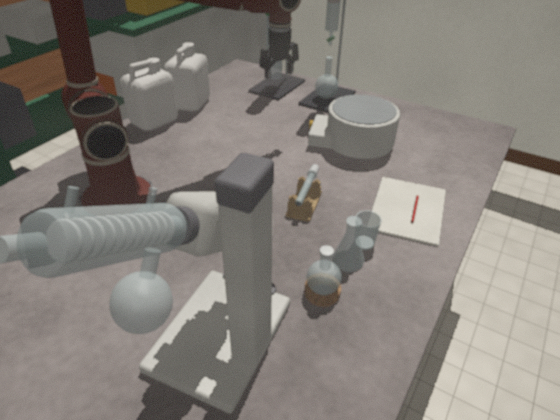

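```bash
python3 - <<'E'
from h import *
np.set_printoptions(precision=3,suppress=True,linewidth=200)
im,d,E,K=load('top0')
C=cloud(d,E,K)
a=cv2.resize(im[205:270,125:240],None,fx=6.9,fy=6.9,interpolation=cv2.INTER_CUBIC)[:290*2]
b=cv2.resize(im[150:265,300:450],None,fx=5.2,fy=5.2,interpolation=cv2.INTER_CUBIC)
cv2.imwrite('pics/c1.png',a[:,:,::-1]);cv2.imwrite('pics/c2.png',b[:,:,::-1])
print('hub z'); 
for v in range(196,228,4): print(v,[tuple(np.round(C[v,u],3)) for u in range(324,362,4)])
hsv=cv2.cvtColor(im,cv2.COLOR_RGB2HSV)
m=np.zeros(d.shape,bool); m[210:265,145:225]=1
m&=(hsv[:,:,1]>80)&(hsv[:,:,0]>8)&(hsv[:,:,0]<28)&(d>0)
P=C[m]; print(len(P),np.histogram(P[:,2],bins=np.arange(-.01,.1,.01)))
w=P[P[:,2]<.025]; r=cv2.minAreaRect((w[:,:2]*1000).astype(np.float32));print('base',r)
t=P[P[:,2]>.05]; print('boards',cv2.minAreaRect((t[:,:2]*1000).astype(np.float32)))
r=cv2.minAreaRect((P[:,:2]*1000).astype(np.float32));print('all',r)
E
```

```text
hub z
196 [(np.float64(0.624), np.float64(-0.1), np.float64(0.036)), (np.float64(0.626), np.float64(-0.112), np.float64(0.026)), (np.float64(0.626), np.float64(-0.123), np.float64(0.028)), (np.float64(0.625), np.float64(-0.134), np.float64(0.029)), (np.float64(0.625), np.float64(-0.145), np.float64(0.03)), (np.float64(0.578), np.float64(-0.112), np.float64(0.273)), (np.float64(0.579), np.float64(-0.122), np.float64(0.266)), (np.float64(0.572), np.float64(-0.123), np.float64(0.304)), (np.float64(0.571), np.float64(-0.13), np.float64(0.311)), (np.float64(0.57), np.float64(-0.137), np.float64(0.315))]
200 [(np.float64(0.613), np.float64(-0.099), np.float64(0.038)), (np.float64(0.615), np.float64(-0.112), np.float64(0.026)), (np.float64(0.615), np.float64(-0.122), np.float64(0.027)), (np.float64(0.614), np.float64(-0.133), np.float64(0.028)), (np.float64(0.571), np.float64(-0.104), np.float64(0.269)), (np.float64(0.568), np.float64(-0.11), np.float64(0.282)), (np.float64(0.57), np.float64(-0.121), np.float64(0.271)), (np.float64(0.565), np.float64(-0.124), np.float64(0.299)), (np.float64
[... 3471 characters left out ...]
)), (np.float64(0.518), np.float64(-0.117), np.float64(0.276)), (np.float64(0.519), np.float64(-0.127), np.float64(0.27)), (np.float64(0.515), np.float64(-0.129), np.float64(0.3)), (np.float64(0.514), np.float64(-0.136), np.float64(0.306))]
1064 (array([ 11, 208, 547,  29,  32,  34,  83, 119,   1,   0]), array([-0.01,  0.  ,  0.01,  0.02,  0.03,  0.04,  0.05,  0.06,  0.07,  0.08,  0.09]))
base ((524.8396606445312, 275.1641845703125), (84.07209777832031, 149.8334197998047), 14.011001586914062)
boards ((520.0625, 274.1850891113281), (70.00401306152344, 114.74281311035156), 13.06981372833252)
all ((524.7533569335938, 275.486572265625), (85.20037078857422, 149.83587646484375), 13.30222225189209)
```

View pics/c1.png

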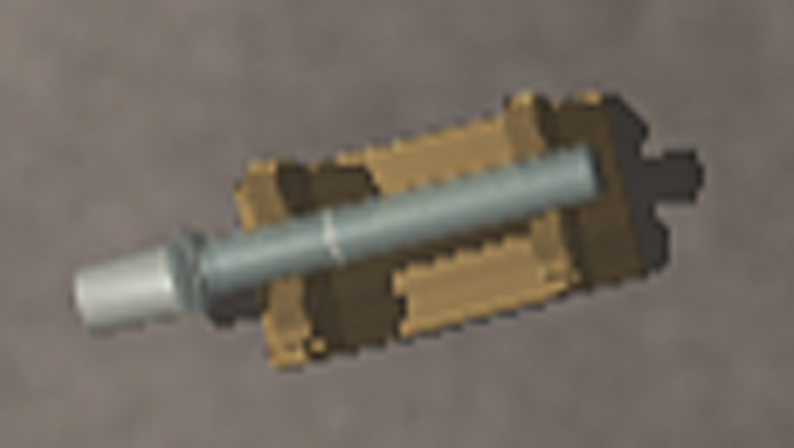

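View pics/c2.png

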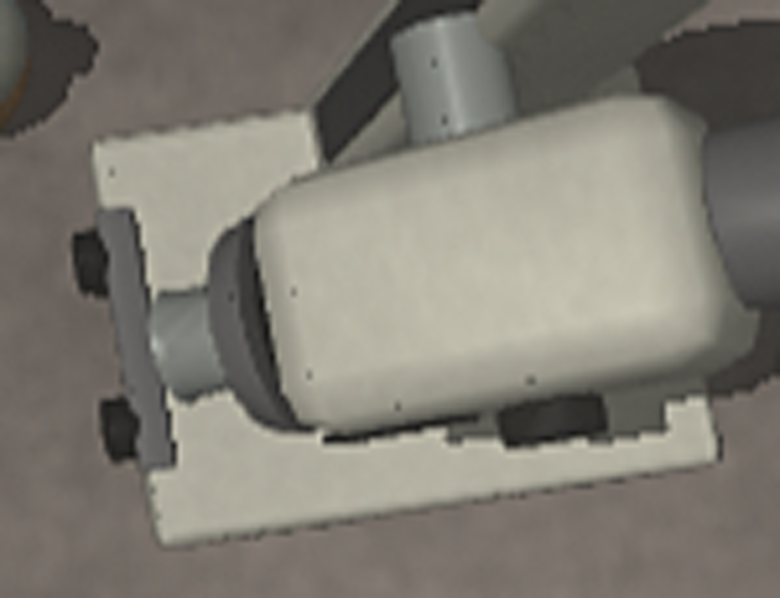

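```bash
cat > hub.py <<'E'
from h import *
from scipy.optimize import least_squares
np.set_printoptions(precision=4,suppress=True,linewidth=200)
im,d,E,K=load('top0'); C=cloud(d,E,K)
# housing top plane
m=np.zeros(d.shape,bool); m[185:218,375:428]=1; P=C[m&(d>0)]
c=np.median(P,0)
for _ in range(6):
    n=np.linalg.svd(P-P.mean(0),full_matrices=False)[2][2]; r=(P-P.mean(0))@n; P=P[abs(r)<2.5*np.median(abs(r))+1e-4]
n*=np.sign(n[2]); print('plane n',n,'tilt',np.arccos(n[2]),'heading xy of -n',-n[:2]/np.hypot(*n[:2]),len(P),r.std())
# base heading
b=(abs(C[:,:,2]-.03)<.008)&(d>0); b[:170]=0; b[260:]=0; b[:,:315]=0; b[:,445:]=0
hsv=cv2.cvtColor(im,cv2.COLOR_RGB2HSV); b&=hsv[:,:,2]>150
print('base',cv2.minAreaRect((C[b][:,:2]*1000).astype(np.float32)))
# hub cylinder
g=np.zeros(d.shape,bool); g[204:228,329:342]=1; Q=C[g&(d>0)]; Q=Q[(Q[:,2]>.2)&(Q[:,2]<.262)]
print('hub pts',len(Q),Q.min(0),Q.max(0))
def res(p,th,hd):
    a=np.array([np.cos(th)*np.cos(hd),np.cos(th)*np.sin(hd),np.sin(th)]); v=Q-[p[0],-.09,p[1]]
    return np.linalg.norm(v-np.outer(v@a,a),axis=1)-.026
hd=np.arctan2(-n[1],-n[0]); th=np.arccos(n[2])
f=least_squares(lambda p:res(p,p[2],p[3]),[.53,.22,th,hd],loss='soft_l1',f_scale=.002);print('free',f.x,f.fun.std())
f2=least_squares(lambda p:res(p,th,hd),[.53,.22],loss='soft_l1',f_scale=.002);print('fixed',th,hd,f2.x,f2.fun.std())
a=np.array([np.cos(th)*np.cos(hd),np.cos(th)*np.sin(hd),np.sin(th)]); o=np.array([f2.x[0],-.09,f2.x[1]])
s=(Q-o)@a; print('axial pct',np.percentile(s,[0,1,3,10,90,99,100]))
rim=o+a*(.30-o[2])/a[2]-.14*a; print('axis dir',a,'rim by pivot',rim,'rim by edge',o+a*np.percentile(s,2))
for nm,u,v,z in (('line',173.3,239.1,.066),('cone',137.3,248.5,.06),('end',210.8,229.6,.065)): print(nm,onplane(u,v,E,K,z))
E
python3 hub.py
```

```text
plane n [-0.0804  0.5524  0.8297] tilt 0.5921876442656667 heading xy of -n [ 0.144  -0.9896] 1453 0.0010532718247965782
base ((592.3746948242188, -244.7154998779297), (213.33326721191406, 296.0096740722656), 7.058958053588867)
hub pts 239 [ 0.5178 -0.1097  0.2206] [ 0.5657 -0.083   0.2553]
free [ 0.5419  0.2134  0.5664 -1.4472] 0.0012685823932295744
fixed 0.5921876442656667 -1.426266996754728 [0.5416 0.2127] 0.0012828720965145778
axial pct [0.009  0.0094 0.0103 0.0119 0.0323 0.0356 0.0363]
axis dir [ 0.1195 -0.8211  0.5582] rim by pivot [ 0.5435 -0.1034  0.2219] rim by edge [ 0.5428 -0.0983  0.2183]
line [0.5135 0.2996 0.066 ]
cone [0.4916 0.3939 0.06  ]
end [0.5362 0.2028 0.065 ]
```

Top view: the duct lies in the rest with its line at about (173, 239), plain end at (211, 230) pointing towards the hub, whose rim is at about (331, 215). The side view shows the same scene with the hub hidden behind the head. Since the tool can only turn about vertical, I'll grip the bead and tilt the duct by levering it on the rest's board.

```bash
python3 -m crank '0.0567 -0.0484 0 -0.0663; 0.0567 -0.0484 0 -0.0663; 0.0567 -0.0484 0 -0.0663; 0.0567 -0.0484 0 -0.0663; 0.0567 -0.0484 0 -0.0663' 100 40
python3 -m crank '0.0567 -0.0484 0 -0.0663; 0.0567 -0.0484 0 -0.0663; 0.0567 -0.0484 0 -0.0663; 0.0567 -0.0484 0 -0.0663; 0 0 0 0'
python3 - <<'E'
from h import *
np.set_printoptions(precision=4,suppress=True)
o=ctrl.get_obs();im,d,E,K=grab('wrist','w1'); print(o['tool_pos'],o['tool_rot'],o['t']); print(E,K)
E
```

```text
t: 0.52
tool_pos: [0.3874, 0.4525, 0.2009]
tool_rot: [-1.406, -2.809, 0.001]
contact_force: [0.5, 0.8, -0.5]
opening: 0.0854
grip_force: 0.0
t: 0.93
tool_pos: [0.5041, 0.3527, 0.2008]
tool_rot: [1.961, 2.452, -0.002]
contact_force: [0.1, 0.5, 0.7]
opening: 0.0855
grip_force: 0.0
[0.5041 0.3527 0.2008] [ 1.9608  2.4515 -0.0019] 0.9333
[[ 0.9756  0.2196  0.0011 -0.5687]
 [ 0.2092 -0.9309  0.2995  0.1853]
 [ 0.0668 -0.292  -0.9541  0.4489]
 [ 0.      0.      0.      1.    ]] [333.9313 333.9313 277.5156 210.3455]
```

View pics/w1.png

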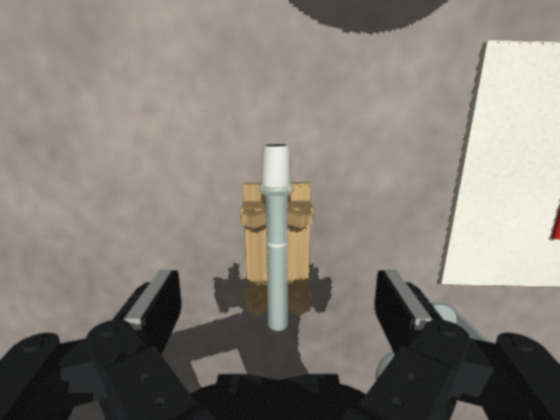

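The wrist view shows the duct upright in the picture: cone end at (277,145), bead (277,187), line (278,244), plain end (278,327).

```bash
python3 - <<'E'
from h import *
np.set_printoptions(precision=4,suppress=True)
im,d,E,K=load('w1'); C=cloud(d,E,K)
for n,u,v,z in (('cone',277,145,.066),('bead',277,187,.074),('line',277.7,244,.069),('end',278,328,.063)): print(n,onplane(u,v,E,K,z),d[int(v),int(u)],C[int(v)+3,int(u)])
g=im[235:255,278].astype(int).sum(1);print(235+g.argmax())
from scipy.spatial.transform import Rotation as R
r=R.from_rotvec(ctrl.get_obs()['tool_rot']).as_matrix(); print('tool y ang',np.degrees(np.arctan2(r[1,1],r[0,1])))
A=onplane(277,145,E,K,.062);B=onplane(278,328,E,K,.062);print(np.degrees(np.arctan2(*(B-A)[1::-1])))
E
```

```text
cone [0.4934 0.395  0.066 ] 0.3076769 [0.4938 0.3932 0.0726]
bead [0.5016 0.3587 0.074 ] 0.30590636 [0.502  0.3567 0.0773]
line [0.5152 0.3014 0.069 ] 0.32750186 [0.5149 0.2994 0.0721]
end [0.5379 0.2018 0.063 ] 0.35581663 [0.5492 0.1525 0.0016]
245
tool y ang 12.947208969509422
-77.0213106418415
```

```bash
python3 -m crank '-0.005 0.0076 -0.065 0; 0 0 -0.065 0; 0 0 -0.065 0; 0 0 -0.065 0; 0 0 -0.065 0' 100 40
python3 -m crank '0 0 0 0; 0 0 0 0; 0 0 0 0; 0 0 0 0; 0 0 0 0' 0 40
python3 -m crank '0 0 0 0; 0 0 0 0; 0 0 0 0; 0 0 0 0; 0 0 0 0'
```

```text
t: 1.4
tool_pos: [0.4963, 0.3617, 0.0373]
tool_rot: [-1.948, -2.464, 0.0]
contact_force: [0.2, 0.5, -1.7]
opening: 0.0855
grip_force: 0.0
t: 1.82
tool_pos: [0.4994, 0.3622, 0.0422]
tool_rot: [1.949, 2.461, 0.007]
contact_force: [-0.5, -0.7, 0.2]
opening: 0.0252
grip_force: 0.0
t: 2.23
tool_pos: [0.4977, 0.361, 0.0392]
tool_rot: [1.951, 2.462, 0.0]
contact_force: [0.2, 0.4, -0.1]
opening: 0.0001
grip_force: 0.4
```

```bash
python3 - <<'E'
from h import *
im,d,E,K=grab('wrist','w2'); im2,*_=grab('side','s2')
a=cv2.resize(im2[130:250,240:400],(560,420),interpolation=cv2.INTER_CUBIC)
cv2.imwrite('pics/m2.png',cv2.resize(np.hstack([im,a]),(800,300))[:,:,::-1])
E
```

```text
(no output)
```

View pics/m2.png

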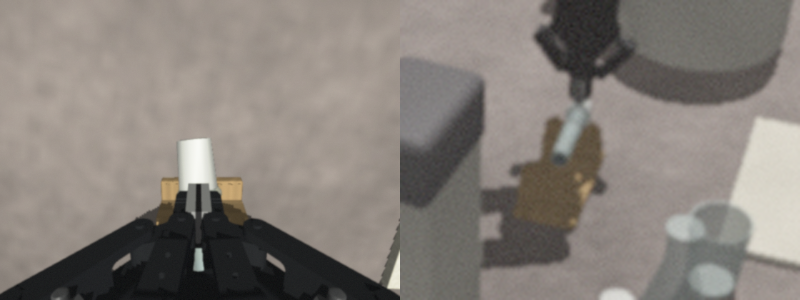

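```bash
python3 - <<'E'
from h import *
np.set_printoptions(precision=3,suppress=True)
im,d,E,K=load('w2'); C=cloud(d,E,K)
for v in range(185,330,9):
    print(v,[(C[v,u].round(3).tolist(),im[v,u].tolist()) for u in (262,278)])
im,d,E,K=grab('top','t3'); C=cloud(d,E,K)
a=cv2.resize(im[185:285,100:240],None,fx=5.5,fy=5.5,interpolation=cv2.INTER_CUBIC)
cv2.imwrite('pics/c3.png',a[:,:,::-1])
E
```

```text
185 [([0.481, 0.386, -0.0], [165, 155, 146]), ([0.491, 0.389, 0.0], [169, 159, 150])]
194 [([0.482, 0.381, 0.0], [160, 152, 144]), ([0.489, 0.396, 0.05], [216, 216, 206])]
203 [([0.482, 0.39, 0.054], [230, 231, 225]), ([0.49, 0.393, 0.056], [249, 249, 245])]
212 [([0.483, 0.386, 0.056], [230, 232, 224]), ([0.491, 0.389, 0.058], [248, 249, 245])]
221 [([0.484, 0.382, 0.057], [229, 231, 224]), ([0.492, 0.384, 0.058], [247, 248, 243])]
230 [([0.485, 0.378, 0.059], [229, 230, 223]), ([0.493, 0.38, 0.059], [247, 247, 243])]
239 [([0.486, 0.374, 0.06], [229, 231, 223]), ([0.494, 0.376, 0.061], [245, 246, 241])]
248 [([0.487, 0.37, 0.061], [230, 231, 224]), ([0.495, 0.372, 0.062], [245, 246, 240])]
257 [([0.488, 0.366, 0.062], [219, 220, 211]), ([0.494, 0.373, 0.073], [115, 116, 110])]
266 [([0.489, 0.362, 0.063], [160, 162, 155]), ([0.494, 0.373, 0.083], [31, 30, 30])]
275 [([0.488, 0.372, 0.091], [106, 107, 104]), ([0.494, 0.373, 0.091], [26, 28, 26])]
284 [([0.488, 0.372, 0.099], [118, 118, 114]), ([0.494, 0.373, 0.099], [26, 26, 26])]
293 [([0.489, 0.372, 0.105], [117, 119, 115]), ([0.494, 0.373, 0.104], [27, 28, 27])]
302 [([0.489, 0.373, 0.112], [29, 32, 33]), ([0.495, 0.371, 0.107], [56, 55, 55])]
311 [([0.489, 0.372, 0.117], [31, 33, 34]), ([0.496, 0.367, 0.107], [50, 51, 49])]
320 [([0.489, 0.373, 0.122], [27, 28, 27]), ([0.497, 0.363, 0.107], [50, 49, 50])]
329 [([0.489, 0.373, 0.127], [26, 28, 28]), ([0.497, 0.36, 0.108], [48, 48, 48])]
```

View pics/c3.png

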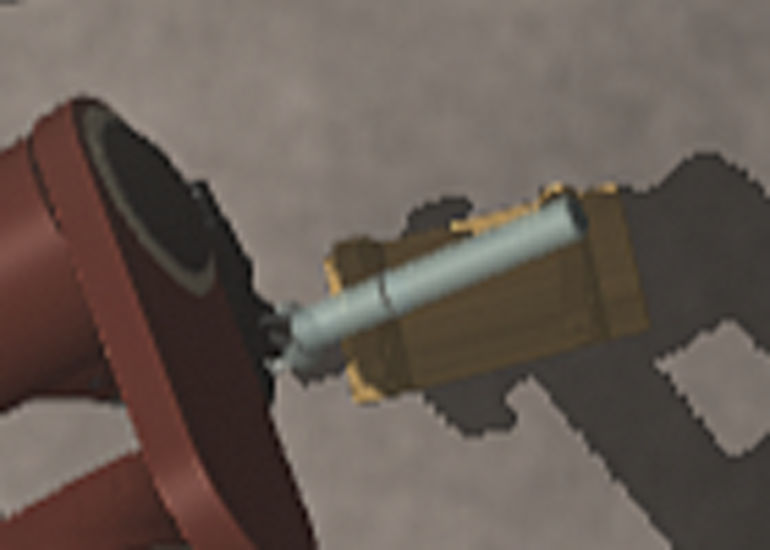

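```bash
python3 - <<'E'
from h import *
np.set_printoptions(precision=3,suppress=True)
o=ctrl.get_obs()
im,d,E,K=load('w1'); C=cloud(d,E,K)
print('tcp w1',proj([.5041,.3527,.2008],E,K))
m=(d>0)&(C[:,:,2]>.15); 
for lo,hi in ((120,190),(370,440)): 
    s=C[:,lo:hi][m[:,lo:hi]]; print(s[:,2].min(), s[np.argsort(s[:,2])[:5]])
im,d,E,K=load('w2'); C=cloud(d,E,K)
print('tcp w2',proj([o['tool_pos'],o['tool_pos']+[0,0,.019]],E,K),o['tool_pos'])
g=im.max(2)<125; m=g&(d>0)&(C[:,:,2]>.03)&(abs(np.indices(d.shape)[1]-280)<40)
s=C[m]; i=np.argsort(s[:,2])[:8]; print(s[i]); print(np.argwhere(m)[i])
crop=im[170:330,200:360]; cv2.imwrite('pics/c4.png',cv2.resize(crop,(640,560),interpolation=cv2.INTER_CUBIC)[:,:,::-1])
E
```

```text
tcp w1 [[278.949 250.516]]
0.2436932540035674 [[0.463 0.338 0.244]
 [0.459 0.351 0.244]
 [0.46  0.347 0.244]
 [0.461 0.345 0.244]
 [0.462 0.339 0.244]]
0.2436560973563016 [[0.547 0.355 0.244]
 [0.546 0.358 0.244]
 [0.545 0.365 0.244]
 [0.546 0.357 0.244]
 [0.543 0.371 0.244]]
tcp w2 [[278.699 250.401]
 [278.855 265.756]] [0.498 0.361 0.039]
[[0.527 0.333 0.03 ]
 [0.528 0.334 0.03 ]
 [0.53  0.334 0.03 ]
 [0.53  0.333 0.031]
 [0.527 0.333 0.031]
 [0.529 0.335 0.031]
 [0.483 0.324 0.031]
 [0.529 0.334 0.031]]
[[294 314]
 [294 316]
 [295 319]
 [296 319]
 [295 314]
 [294 319]
 [294 242]
 [295 318]]
```

View pics/c4.png

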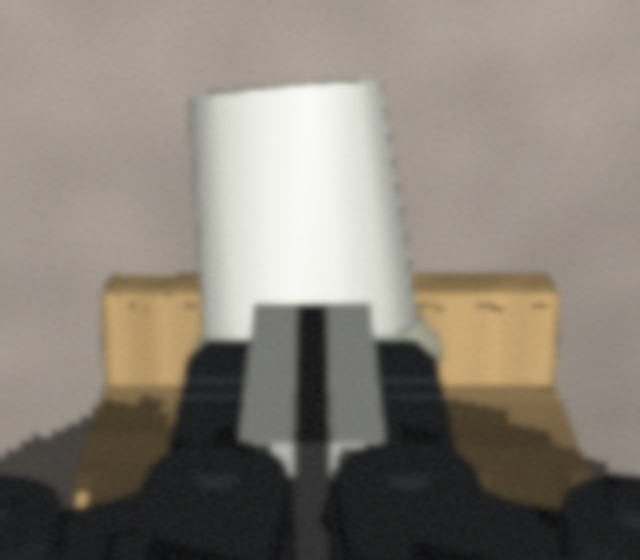

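The fingers shut on top of the cone. Their ends are about 28 mm higher than the TCP reading, both open (0.244 against 0.201) and shut. I'll back up, open, re-measure the duct and allow for this.

```bash
python3 -m crank '0 0 0.06 0; 0 0 0.06 0; 0 0 0.06 0; 0 0 0.06 0; 0 0 0 0' 100 40
python3 -m crank '0 0 0 0; 0 0 0 0; 0 0 0 0; 0 0 0 0; 0 0 0 0' 100 40
python3 - <<'E'
from h import *
np.set_printoptions(precision=4,suppress=True)
print(ctrl.get_obs()['tool_pos']); im,d,E,K=grab('wrist','w3'); C=cloud(d,E,K)
m=(C[:,:,2]>.064)&(C[:,:,2]<.084)&(d>0); hsv=cv2.cvtColor(im,cv2.COLOR_RGB2HSV); m&=(hsv[:,:,1]<60)&(im.max(2)>110)
n,l,s,c=cv2.connectedComponentsWithStats(m.astype(np.uint8)); k=1+s[1:,4].argmax(); P=C[l==k]; print(s[k],len(P))
q=P[:,:2].mean(0); u=np.linalg.svd(P[:,:2]-q,full_matrices=False)[2][0]; u*=-np.sign(u[1]); t=(P[:,:2]-q)@u
print('dir',np.degrees(np.arctan2(u[1],u[0])),'ends',q+u*t.min(),q+u*t.max(),np.ptp(t))
for a in np.linspace(t.min(),t.max(),12): j=abs(t-a)<.004; print(round(a-t.min()-.096,3),P[j][:,2].max().round(4),np.ptp((P[j][:,:2]-q)@[-u[1],u[0]]).round(4))
E
```

```text
t: 2.8
tool_pos: [0.5012, 0.3628, 0.167]
tool_rot: [1.948, 2.459, 0.017]
contact_force: [1.4, 0.7, 1.3]
opening: 0.0605
grip_force: 0.0
t: 3.22
tool_pos: [0.4968, 0.3605, 0.1572]
tool_rot: [-1.95, -2.462, 0.004]
contact_force: [-1.4, 0.4, 0.4]
opening: 0.0851
grip_force: 0.0
[0.4968 0.3605 0.1572]
[ 264  163   38  206 5049] 5049
dir -76.72625378990111 ends [0.4919 0.3945] [0.537  0.2034] 0.19638649922734197
-0.096 0.0741 0.0231
-0.078 0.0752 0.0252
-0.06 0.0776 0.0307
-0.042 0.0725 0.0195
-0.025 0.0725 0.0198
-0.007 0.0722 0.0193
0.011 0.0723 0.0197
0.029 0.0724 0.0191
0.047 0.0722 0.0185
0.065 0.0721 0.0188
0.083 0.0723 0.0191
0.1 0.0721 0.0183
```

View pics/w3.png

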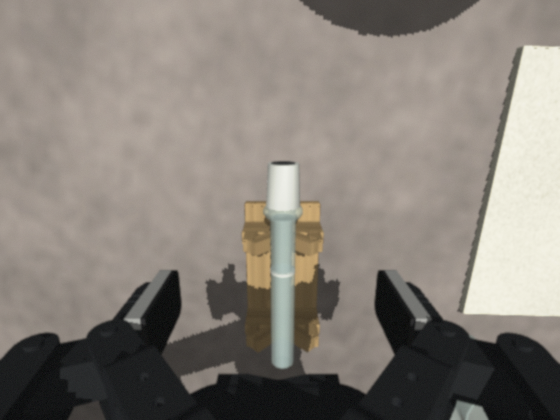

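Duct settled back level: cone end (284,163), line (283,273), plain end (283,366). Going down again, 28 mm lower.

```bash
python3 -m crank '0.008 -0.006 -0.06 0; 0 0 -0.06 0; 0 0 -0.06 0; 0 0 -0.06 0; 0 0 -0.058 0' 100 40
python3 -m crank '0 0 0 0; 0 0 0 0; 0 0 0 0; 0 0 0 0; 0 0 0 0' 0 40
python3 -m crank '0 0 0 0; 0 0 0 0; 0 0 0 0; 0 0 0 0; 0 0 0 0'
```

```text
t: 3.68
tool_pos: [0.5011, 0.3576, 0.008]
tool_rot: [-1.951, -2.462, 0.001]
contact_force: [-0.3, 0.8, 1.1]
opening: 0.0855
grip_force: 0.0
t: 4.1
tool_pos: [0.5031, 0.359, 0.0128]
tool_rot: [1.95, 2.461, 0.006]
contact_force: [-0.2, 0.4, 1.3]
opening: 0.0315
grip_force: 39.4
t: 4.52
tool_pos: [0.5024, 0.3587, 0.011]
tool_rot: [1.951, 2.462, 0.004]
contact_force: [-0.6, 1.5, 4.6]
opening: 0.0316
grip_force: 39.5
```

```bash
python3 -m crank '0 0 -0.008 0; 0 0 -0.008 0; 0 0 -0.008 0; 0 0 -0.01 0; 0 0 0 0' 0 25
python3 -m crank '0 0 0 0; 0 0 0 0; 0 0 0 0; 0 0 0 0; 0 0 0 0' 0 100
python3 -m crank '0 0 0.03 0; 0 0 0.05 0; 0 0 0.05 0; 0 0 0.05 0; 0 0 0 0' 0 100
python3 - <<'E'
from h import *
np.set_printoptions(precision=4,suppress=True)
print(ctrl.get_obs()['tool_pos']); 
a=grab('top','t4')[0];b=grab('side','s4')[0];c=grab('wrist','w4')[0]
f=lambda x:cv2.resize(x,(400,300),interpolation=cv2.INTER_CUBIC)
cv2.imwrite('pics/m4.png',np.vstack([np.hstack([f(a[185:275,110:230]),f(b[105:240,230:410])]),np.hstack([f(c),f(c)])])[:,:,::-1])
E
```

```text
t: 4.93
tool_pos: [0.5024, 0.3582, -0.007]
tool_rot: [1.95, 2.462, 0.002]
contact_force: [1.6, 3.5, 3.6]
opening: 0.0313
grip_force: 39.4
t: 5.35
tool_pos: [0.5026, 0.3587, -0.0059]
tool_rot: [1.951, 2.462, 0.004]
contact_force: [0.2, 2.9, 5.4]
opening: 0.0292
grip_force: 98.3
t: 5.77
tool_pos: [0.5042, 0.359, 0.088]
tool_rot: [1.949, 2.46, 0.01]
contact_force: [2.0, 0.9, 1.0]
opening: 0.0291
grip_force: 98.7
[0.5042 0.359  0.088 ]
```

View pics/m4.png

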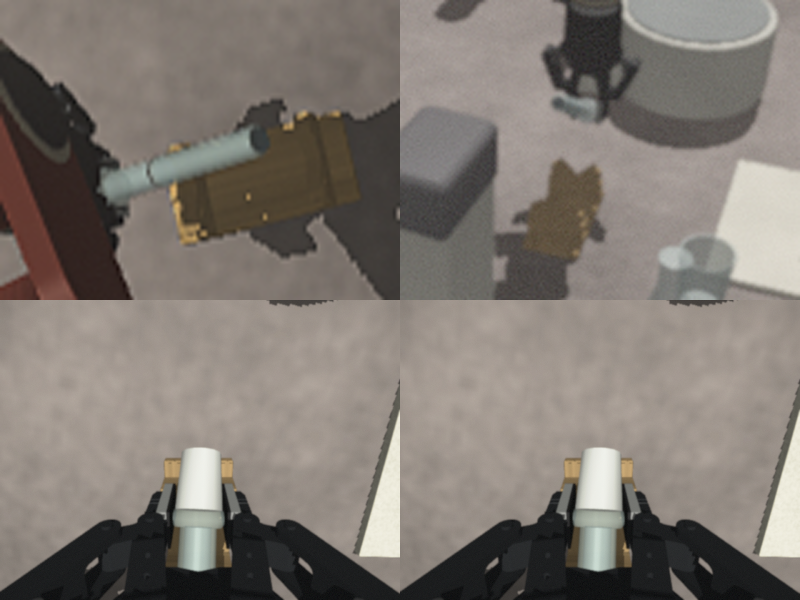

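The duct is gripped at the bead and lifted, with its plain end tilted up (top view, duct from (110,190) to (260,140)). Next is the measured slope and position against the hub.

```bash
cat > duct.py <<'E'
from h import *
from scipy.optimize import least_squares
np.set_printoptions(precision=4,suppress=True)
import sys
def fit(tag,zmin,box):
    im,d,E,K=load(tag); C=cloud(d,E,K); r0,r1,c0,c1=box
    hsv=cv2.cvtColor(im,cv2.COLOR_RGB2HSV)
    m=np.zeros(d.shape,bool); m[r0:r1,c0:c1]=1; m&=(d>0)&(C[:,:,2]>zmin)&(im[:,:,2]>=im[:,:,0].astype(int)-3)&(im.max(2)>105)
    n,l,s,c=cv2.connectedComponentsWithStats(m.astype(np.uint8),connectivity=4); k=1+s[1:,4].argmax(); P=C[l==k]
    q=P.mean(0); u=np.linalg.svd(P-q,full_matrices=False)[2][0]; u*=-np.sign(u[1])
    f0=lambda p:(lambda a,v:np.linalg.norm(v-np.outer(v@a,a),axis=1)-.011)(np.array([np.cos(p[0])*np.cos(p[1]),np.cos(p[0])*np.sin(p[1]),np.sin(p[0])]),P-[p[2],q[1],p[3]])
    f=least_squares(f0,[np.arcsin(u[2]),np.arctan2(u[1],u[0]),q[0],q[2]-.01],loss='soft_l1',f_scale=.002); p=f.x
    a=np.array([np.cos(p[0])*np.cos(p[1]),np.cos(p[0])*np.sin(p[1]),np.sin(p[0])]); o=np.array([p[2],q[1],p[3]]); t=(P-o)@a
    print(tag,s[k],'slope',p[0],'head',p[1],np.degrees(p[1]),'res',f.fun.std(),'end',o+a*np.percentile(t,99.5),'start',o+a*t.min())
    return a,o,t
if __name__=='__main__': fit('t4',.08,(200,262,135,205))
E
python3 duct.py
```

```text
t4 [141 223  45  22 353] slope 0.5957763317703327 head -1.3972930973069722 -80.05899721845216 res 0.0009330098202513817 end [0.5261 0.2279 0.2212] start [0.5044 0.3519 0.1359]
```

```bash
python3 - <<'E'
from duct import *
im,d,E,K=load('w4'); C=cloud(d,E,K)
for v in list(range(210,300,8))+list(range(325,392,6)):
    row=im[v,240:320].astype(int); ok=(row.max(1)>130)&(abs(row[:,0]-row[:,2])<25)&(C[v,240:320,2]>.05)
    i=np.flatnonzero(ok)
    if len(i)>5:
        u=240+(i.min()+i.max())/2; j=int(u); print(v,u,i.max()-i.min(),C[v,j])
E
```

```text
210 279.0 44 [0.4935 0.3916 0.1187]
218 281.0 54 [0.495  0.3891 0.1211]
226 281.0 54 [0.4955 0.3865 0.1238]
234 280.5 55 [0.4958 0.3835 0.1255]
242 280.0 56 [0.4965 0.3807 0.127 ]
250 279.5 59 [0.4967 0.3779 0.1289]
258 279.5 59 [0.4973 0.3754 0.1312]
266 279.0 60 [0.4978 0.373  0.1335]
274 278.5 61 [0.498  0.3703 0.1352]
282 278.0 62 [0.4985 0.3682 0.1378]
290 277.5 63 [0.4988 0.3653 0.139 ]
298 277.5 61 [0.499  0.3642 0.143 ]
325 278.0 44 [0.5021 0.3528 0.1435]
331 277.5 45 [0.5022 0.3507 0.1445]
337 277.5 45 [0.5026 0.3491 0.1459]
343 277.5 45 [0.5028 0.348  0.1481]
349 276.5 45 [0.503  0.3458 0.1487]
355 276.5 45 [0.5034 0.344  0.1499]
361 276.0 46 [0.5037 0.3427 0.1516]
367 275.5 45 [0.5038 0.3407 0.1524]
373 276.0 44 [0.5044 0.3396 0.1541]
```

```bash
python3 -m crank '0.0042 -0.06 0 -0.018; 0.0042 -0.06 0 -0.019; 0.0042 -0.06 0 0; 0.0042 -0.06 0 0; 0.0042 -0.06 0 0' 0 110
python3 -m crank '0.0042 -0.06 -0.0076 0; 0.0042 -0.06 -0.0076 0; 0.0042 -0.06 -0.0076 0; 0.0042 -0.06 -0.0076 0; 0.0042 -0.05 -0.0076 0'
python3 -m crank '0 0 0 0; 0 0 0 0; 0 0 0 0; 0 0 0 0; 0 0 0 0'
python3 - <<'E'
from h import *
np.set_printoptions(precision=4,suppress=True)
print(ctrl.get_obs()['tool_pos']); a=grab('top','t5')[0]; b=grab('side','s5')[0]; c=grab('wrist','w5')[0]
f=lambda x:cv2.resize(x,(400,300),interpolation=cv2.INTER_CUBIC)
cv2.imwrite('pics/m5.png',np.vstack([cv2.resize(a[165:265,230:380],(800,533)) ])[:,:,::-1])
E
```

```text
t: 6.33
tool_pos: [0.5099, 0.206, 0.0799]
tool_rot: [-2.019, -2.403, 0.007]
contact_force: [-0.5, -0.5, -0.0]
opening: 0.0289
grip_force: 108.5
t: 6.75
tool_pos: [0.5202, 0.061, 0.0609]
tool_rot: [-2.02, -2.401, 0.006]
contact_force: [1.0, -0.2, -0.3]
opening: 0.0293
grip_force: 108.5
t: 7.17
tool_pos: [0.5223, 0.064, 0.0636]
tool_rot: [-2.019, -2.406, 0.001]
contact_force: [0.2, 0.0, -0.5]
opening: 0.029
grip_force: 108.6
[0.5223 0.064  0.0636]
```

View pics/m5.png

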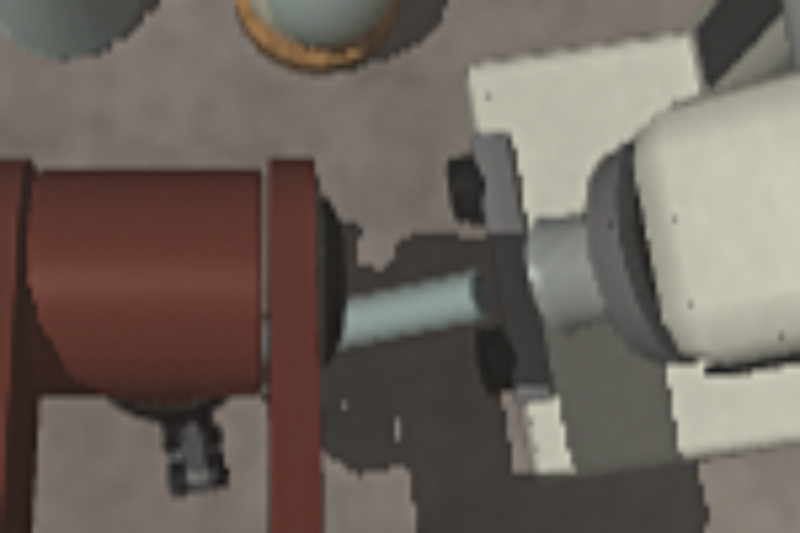

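```bash
python3 - <<'E'
from duct import *
a,o,t=fit('t5',.13,(205,240,292,325))
im,d,E,K=load('t5'); C=cloud(d,E,K)
for u,v in ((315,205),(326,212),(300,212),(293,212),(292,218),(286,212)): 
    print('arm',C[int(165+ (v-165)),u], C[v-0,u-0])
for cx,cy in ((300,200),(310,250),(330,250),(290,300),(150,250)): print('crop',cx,cy,C[165+int(cy/5.333),230+int(cx/5.333)])
end=o+a*np.percentile(t,99.5)
for th in (.57,.59):
  h=np.array([np.cos(th)*np.cos(-1.4476),np.cos(th)*np.sin(-1.4476),np.sin(th)]); r=np.array([.5427,-.098,.2185])
  v=end-r; s=v@h; lat=np.cross([0,0,1],h); lat/=np.linalg.norm(lat); up=np.cross(h,lat); print(th,'along',s,'lat',v@lat,'up',v@up,'lat dir',lat)
E
cat > hub2.py <<'E'
import re
s=open('hub.py').read().replace("load('top0')","load('t5')"); exec(s)
E
python3 hub2.py | grep -v hist
```

```text
t5 [294 217  25  13 187] slope 0.6029819499573404 head -1.4448979496784689 -82.78655434368227 res 0.001190894745721402 end [ 0.538  -0.0678  0.1966] start [ 0.5309 -0.012   0.1578]
arm [ 0.6027 -0.0759  0.0213] [ 0.6027 -0.0759  0.0213]
arm [ 0.5807 -0.1038  0.0334] [ 0.5807 -0.1038  0.0334]
arm [ 0.5873 -0.0352  0.0002] [ 0.5873 -0.0352  0.0002]
arm [0.5282 0.0011 0.3946] [0.5282 0.0011 0.3946]
arm [0.5168 0.0034 0.3996] [0.5168 0.0034 0.3996]
arm [0.5256 0.014  0.4137] [0.5256 0.014  0.4137]
crop 300 200 [0.5441 0.0134 0.4078]
crop 310 250 [0.5273 0.0105 0.4135]
crop 330 250 [0.5293 0.0048 0.3996]
crop 290 300 [0.5093 0.018  0.4195]
crop 150 250 [0.5292 0.0625 0.4086]
0.57 along -0.03755523558615914 lat -0.0009485638024125323 up -0.0019760622244908654 lat dir [ 0.9924  0.1229 -0.    ]
0.59 along -0.03758724339919969 lat -0.0009485638024125323 up -0.0012246123861423394 lat dir [ 0.9924  0.1229 -0.    ]
plane n [-0.0771  0.5484  0.8326] tilt 0.5869389633652137 heading xy of -n [ 0.1391 -0.9903] 1426 0.001033996462222143
base ((592.28076171875, -244.43264770507812), (214.6135711669922, 296.76654052734375), 6.89603328704834)
hub pts 239 [ 0.518  -0.1098  0.2186] [ 0.5656 -0.083   0.2566]
free [ 0.5417  0.2135  0.5641 -1.4615] 0.0012865141184678038
fixed 0.5869389633652137 -1.4312068304959582 [0.5412 0.2128] 0.0013029584010678318
axial pct [0.0091 0.0097 0.0104 0.0114 0.0322 0.0363 0.0367]
axis dir [ 0.1159 -0.8245  0.5538] rim by pivot [ 0.5432 -0.1044  0.2225] rim by edge [ 0.5424 -0.0984  0.2185]
line [0.5135 0.2996 0.066 ]
cone [0.4916 0.3939 0.06  ]
end [0.5362 0.2028 0.065 ]
```

```bash
python3 -m crank '0.0023 -0.0145 0.0102 0; 0.0023 -0.0145 0.0102 0; 0.0023 -0.0145 0.0102 0; 0.0023 -0.0145 0.0102 0; 0 0 0 0'
python3 -m crank '0.0019 -0.015 0.0098 0; 0.0019 -0.015 0.0098 0; 0 0 0 0; 0 0 0 0; 0 0 0 0'
```

```text
t: 7.73
tool_pos: [0.5288, 0.0323, 0.0865]
tool_rot: [2.022, 2.4, 0.002]
contact_force: [-0.4, -0.8, -0.1]
opening: 0.029
grip_force: 108.6
t: 8.15
tool_pos: [0.5292, 0.0188, 0.0943]
tool_rot: [2.022, 2.404, -0.0]
contact_force: [0.1, -0.1, -0.1]
opening: 0.029
grip_force: 110.0
```

```bash
python3 -m crank '0.0019 -0.015 0.0098 0; 0.0019 -0.015 0.0098 0; 0 0 0 0; 0 0 0 0; 0 0 0 0'
python3 -m crank '0.0012 -0.01 0.0066 0; 0.0012 -0.01 0.0066 0; 0 0 0 0; 0 0 0 0; 0 0 0 0'
python3 - <<'E'
from duct import *
print(ctrl.get_obs()['tool_pos'],ctrl.get_obs()['wrist_torque']); im=grab('top','t6')[0]
E
```

```text
t: 8.57
tool_pos: [0.5312, 0.0037, 0.1042]
tool_rot: [2.022, 2.404, 0.0]
contact_force: [-0.0, -0.5, 1.1]
opening: 0.0292
grip_force: 110.0
t: 8.98
tool_pos: [0.5324, -0.0063, 0.1108]
tool_rot: [2.022, 2.404, -0.0]
contact_force: [0.2, -0.6, 0.6]
opening: 0.0289
grip_force: 110.0
[ 0.5324 -0.0063  0.1108] [-0.0194  0.0132  0.0013]
```

```bash
for i in 1 2; do :; done
python3 -m crank '0.0012 -0.01 0.0066 0; 0.0012 -0.01 0.0066 0; 0 0 0 0; 0 0 0 0; 0 0 0 0' 0 120
python3 -m crank '0.0012 -0.01 0.0066 0; 0.0012 -0.01 0.0066 0; 0 0 0 0; 0 0 0 0; 0 0 0 0'
python3 -m crank '0.0012 -0.01 0.0066 0; 0 0 0 0; 0 0 0 0; 0 0 0 0; 0 0 0 0'
python3 - <<'E'
from duct import *
print(ctrl.get_obs()['tool_pos']); im,d,E,K=grab('top','t7'); b=grab('side','s7')[0];w=grab('wrist','w7')[0]
f=lambda x,s:cv2.resize(x,s,interpolation=cv2.INTER_CUBIC)
cv2.imwrite('pics/m7.png',np.vstack([f(im[190:240,290:390],(800,400)),np.hstack([f(w,(267,200)),f(b[100:300,100:400],(533,200))])])[:,:,::-1])
E
```

```text
t: 9.45
tool_pos: [0.5329, -0.0153, 0.1167]
tool_rot: [-2.02, -2.403, -0.001]
contact_force: [-1.3, 4.8, -2.4]
opening: 0.0289
grip_force: 119.7
t: 9.87
tool_pos: [0.5339, -0.0247, 0.1231]
tool_rot: [-2.019, -2.402, -0.002]
contact_force: [-1.4, 6.7, -3.3]
opening: 0.0289
grip_force: 119.7
t: 10.28
tool_pos: [0.5344, -0.0294, 0.1263]
tool_rot: [-2.019, -2.402, -0.002]
contact_force: [-1.4, 8.1, -2.4]
opening: 0.0287
grip_force: 119.7
[ 0.5344 -0.0294  0.1263]
```

View pics/m7.png

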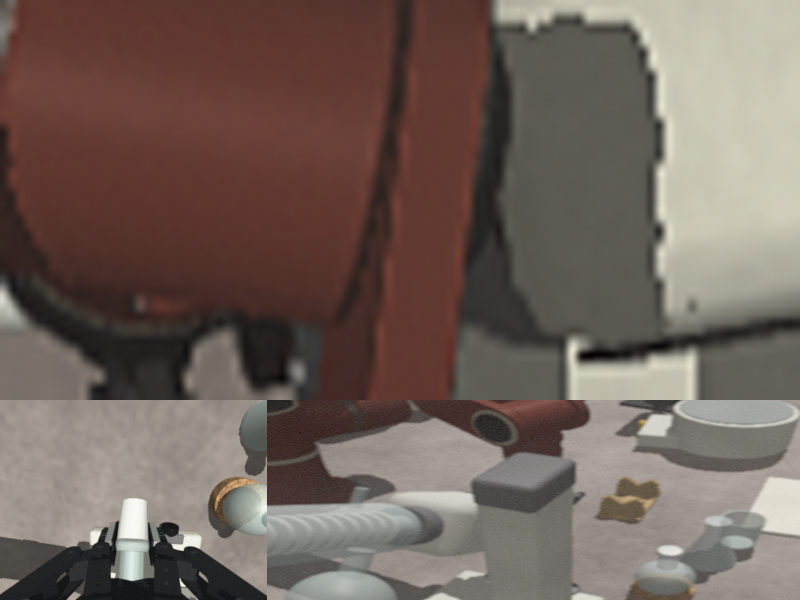

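The duct is through the seal (about 8 N drag), with its end roughly 70–75 mm in. The arm hides the hub from the top camera, so I'll let go, back off, and measure line to rim directly.

```bash
python3 -m crank '0 0 0 0; 0 0 0 0; 0 0 0 0; 0 0 0 0; 0 0 0 0' 100 120
python3 -m crank '0 0 0.05 0; 0 0 0.06 0; 0 0 0.06 0; 0 0.06 0.02 0; 0 0.06 0 0'
python3 -m crank '0 0.07 0 0; 0 0.07 0 0; 0 0.07 0 0; 0 0.07 0 0; 0 0 0 0'
python3 - <<'E'
from duct import *
print(ctrl.get_obs()['tool_pos']); im,d,E,K=grab('top','t8'); w=grab('wrist','w8')[0]
f=lambda x,s:cv2.resize(x,s,interpolation=cv2.INTER_CUBIC)
cv2.imwrite('pics/m8.png',np.vstack([f(im[190:240,280:380],(800,400)),f(w,(267,200)).repeat(1,1) if 0 else np.hstack([f(w,(400,200)),f(w,(400,200))])])[:,:,::-1])
E
```

```text
t: 10.85
tool_pos: [0.5356, -0.0315, 0.1276]
tool_rot: [2.021, 2.403, 0.0]
contact_force: [-0.4, 0.1, 0.3]
opening: 0.0849
grip_force: 0.0
t: 11.27
tool_pos: [0.5378, 0.0282, 0.2274]
tool_rot: [2.021, 2.395, 0.007]
contact_force: [0.9, 0.8, -0.3]
opening: 0.0853
grip_force: 0.0
t: 11.68
tool_pos: [0.5348, 0.1738, 0.2224]
tool_rot: [-2.014, -2.409, -0.003]
contact_force: [0.1, 0.2, 0.5]
opening: 0.0851
grip_force: 0.0
[0.5348 0.1738 0.2224]
```

View pics/m8.png

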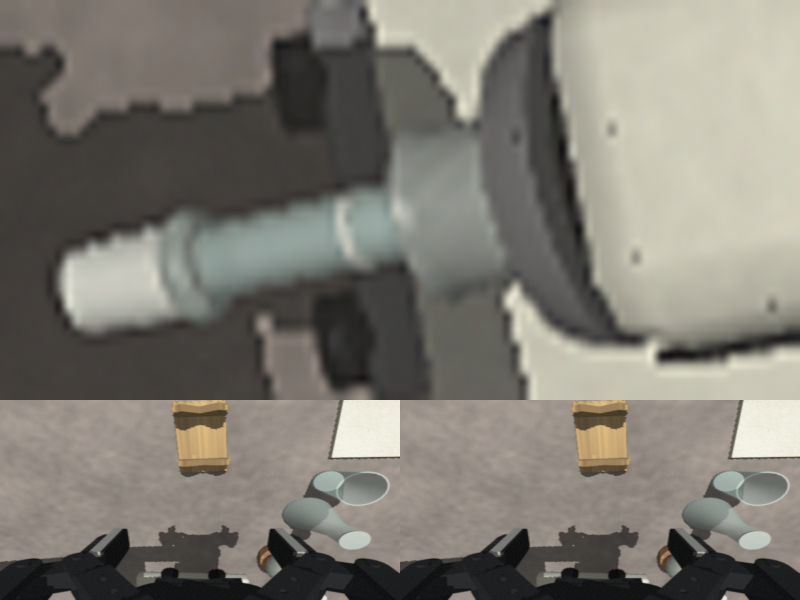

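The picture shows the duct holding in the seal, with the line at about (347,228) and the rim's upper edge at about x=395. The line is still outside. I'll bring the wrist camera low enough to look at the rim's face, and measure in both views.

```bash
python3 -m crank '-0.0045 -0.069 -0.0035 0; -0.0045 -0.069 -0.0035 0; -0.0045 -0.069 -0.0035 0; -0.0045 -0.069 -0.0035 0; 0 0 0 0'
python3 -m crank '0 0 0 0; 0 0 0 0; 0 0 0 0; 0 0 0 0; 0 0 0 0'
python3 - <<'E'
from duct import *
print(ctrl.get_obs()['tool_pos']); im,d,E,K=grab('wrist','w9'); C=cloud(d,E,K)
cv2.imwrite('pics/w9c.png',cv2.resize(im[180:420,180:380],(500,600),interpolation=cv2.INTER_CUBIC)[:,:,::-1])
a,o,t=fit('t8',.1,(211,227,306,321))
im,d,E,K=load('t8'); C=cloud(d,E,K)
L=C[217:221,323:325].reshape(-1,3); print('line s rel o',(L-o)@a)
for v in range(206,228,3): print(v,[((C[v,u]-o)@a).round(4) for u in range(326,342)],C[v,332])
print('cone',[((C[v,u]-o)@a).round(4) for v in (222,225,228) for u in (287,288,289,290)])
E
```

```text
t: 12.2
tool_pos: [0.5257, 0.0248, 0.2148]
tool_rot: [2.03, 2.396, -0.004]
contact_force: [0.1, -0.5, 0.4]
opening: 0.0854
grip_force: 0.0
t: 12.62
tool_pos: [0.5263, 0.0318, 0.2151]
tool_rot: [2.02, 2.406, 0.0]
contact_force: [0.7, -0.1, -0.2]
opening: 0.0853
grip_force: 0.0
[0.5263 0.0318 0.2151]
t8 [306 215  15  12 125] slope 0.6364016123145707 head -1.4511062546246647 -83.14226401502948 res 0.0011311651546550988 end [ 0.5397 -0.0739  0.2024] start [ 0.5355 -0.0387  0.1762]
line s rel o [0.0342 0.0372 0.0337 0.0368 0.0342 0.0366 0.034  0.0363]
206 [np.float64(-0.0406), np.float64(-0.0404), np.float64(-0.0414), np.float64(-0.0388), np.float64(-0.0353), np.float64(0.0576), np.float64(0.0608), np.float64(0.0622), np.float64(0.0652), np.float64(0.0672), np.float64(0.0723), np.float64(0.0743), np.float64(0.0783), np.float64(0.0802), np.float64(0.0946), np.float64(0.0995)] [ 0.5646 -0.0925  0.2298]
209 [np.float64(-0.0425), np.float64(-0.0409), np.float64(-0.0385), np.float64(0.058), np.float64(0.0597), np.float64(0.0616), np.float64(0.064), np.float64(0.0679), np.float64(0.069), np.flo
[... 1825 characters left out ...]
p.float64(0.0722), np.float64(0.0744), np.float64(0.0765)] [ 0.5242 -0.0902  0.233 ]
227 [np.float64(-0.0482), np.float64(-0.047), np.float64(-0.0444), np.float64(-0.0422), np.float64(-0.0397), np.float64(-0.0406), np.float64(-0.0403), np.float64(-0.037), np.float64(0.058), np.float64(0.0594), np.float64(0.0578), np.float64(0.0588), np.float64(-0.0267), np.float64(-0.0248), np.float64(-0.023), np.float64(-0.0214)] [ 0.5401 -0.1191  0.0278]
cone [np.float64(-0.1524), np.float64(-0.0626), np.float64(-0.0586), np.float64(-0.0544), np.float64(-0.064), np.float64(-0.0614), np.float64(-0.0573), np.float64(-0.0541), np.float64(-0.1529), np.float64(-0.0611), np.float64(-0.0613), np.float64(-0.0562)]
```

View pics/w9c.png

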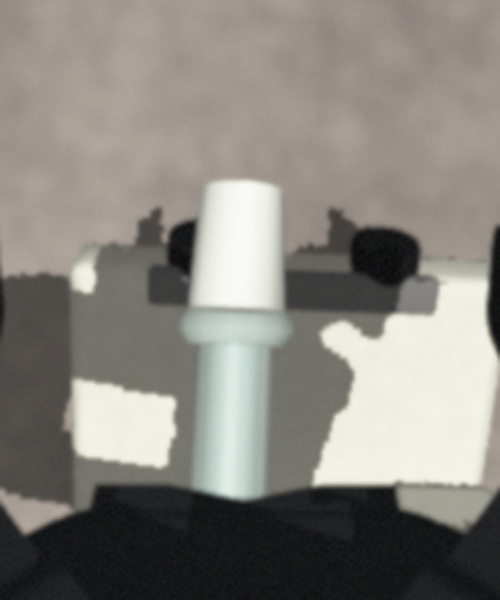

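The gripper's body hides the rim from the wrist camera, so I'll get the gap from the clear top view, casting rays through the rim edge and line pixels onto cylinders about the bore axis.

```bash
cat > gap.py <<'E'
from h import *
np.set_printoptions(precision=4,suppress=True,linewidth=180)
def cyl(u,v,E,K,o,a,r):
    c,w=ray(u,v,E,K); p=c-o; pp=p-(p@a)*a; ww=w-(w@a)*a
    A,B,Cc=ww@ww,2*pp@ww,pp@pp-r*r; D=B*B-4*A*Cc
    if D<0: return np.nan
    return (p+w*(-B-np.sqrt(D))/2/A)@a
def run(tag,th,hd,x,z,rows=range(213,225),cols=(318,330)):
    im,d,E,K=load(tag); C=cloud(d,E,K); o=np.array([x,-.09,z]); a=np.array([np.cos(th)*np.cos(hd),np.cos(th)*np.sin(hd),np.sin(th)])
    V=C-o; s=V@a; r=np.linalg.norm(V-s[...,None]*a,axis=-1)
    rim=[]
    for v in range(206,228):
        j=[u for u in range(322,345) if abs(r[v,u]-.026)<.004 and s[v,u]>-.01 and abs(r[v,u+1]-.026)<.004]
        if j: rim.append(cyl(j[0]-.5,v,E,K,o,a,.026))
    g=im.astype(float).sum(2); L=[]
    for v in rows:
        w=g[v,cols[0]:cols[1]]; bg=np.median(w); k=w.argmax()
        if w[k]-bg<60: continue
        i=np.arange(max(k-2,0),min(k+3,len(w))); q=np.clip(w[i]-bg-15,0,None); L.append(cyl(cols[0]+(q*i).sum()/q.sum(),v,E,K,o,a,.011))
    return np.array(rim),np.array(L),r,s
if __name__=='__main__':
  for th,hd,x,z in ((.58,-1.4476,.5417,.2131),(.565,-1.4476,.5417,.2134),(.592,-1.4476,.5417,.2127)):
    rim,L,r,s=run('t8',th,hd,x,z); print(th,'rim',np.nanmedian(rim),'line',np.nanmedian(L),'gap',np.nanmedian(rim)-np.nanmedian(L)); 
  print(rim,L)
E
python3 gap.py
```

```text
0.58 rim 0.008291178733993319 line -0.014443987758890496 gap 0.022735166492883815
0.565 rim 0.007880780539953662 line -0.01454229332467188 gap 0.02242307386462554
0.592 rim 0.008595359248271322 line -0.014339402942765637 gap 0.02293476219103696
[0.0107 0.0095 0.0079 0.0085 0.009  0.0092 0.0068 0.0092 0.0114 0.0088 0.0085 0.008  0.0075 0.0092 0.0086 0.0078 0.0091 0.0082 0.0092 0.0079 0.0085 0.0086] [-0.0001  0.0016  0.0025  0.0024 -0.0151 -0.0145 -0.0144 -0.0143 -0.0143 -0.0272 -0.0286]
```

```bash
python3 - <<'E'
from gap import *
im,d,E,K=load('t8'); C=cloud(d,E,K); th,hd=.58,-1.4476
o=np.array([.5417,-.09,.2131]); a=np.array([np.cos(th)*np.cos(hd),np.cos(th)*np.sin(hd),np.sin(th)])
lat=np.cross([0,0,1],a); lat/=np.linalg.norm(lat); up=np.cross(a,lat)
V=C-o; s=V@a; y=V@lat; z=V@up
print('hub top',[ (x.round(4),np.percentile(z[(abs(s-x)<.003)&(abs(y)<.04)&(z>.01)],97).round(4)) for x in (.015,.02,.025,.03)])
for x in np.arange(-.108,-.008,.006):
    m=(abs(s-x)<.003)&(abs(y)<.03)&(z>-.015); print(x.round(3),m.sum(),'top',np.percentile(z[m],92).round(4),'mid y',((y[m].max()+y[m].min())/2).round(4))
m=(abs(y)<.007)&(z>-.01)&(z<.03)&(s<-.02); print('cone end s',np.percentile(s[m],[0,1,2,5]))
b=[]
for v in range(216,232):
    j=[u for u in range(275,300) if C[v,u,2]>.1]
    if j: b.append((v,j[0],cyl(j[0]-.5,v,E,K,o,a,.013)))
print(b)
E
```

```text
Traceback (most recent call last):
AttributeError: 'float' object has no attribute 'round'
```

```bash
python3 - <<'E'
from gap import *
im,d,E,K=load('t8'); C=cloud(d,E,K); th,hd=.58,-1.4476
o=np.array([.5417,-.09,.2131]); a=np.array([np.cos(th)*np.cos(hd),np.cos(th)*np.sin(hd),np.sin(th)])
lat=np.cross([0,0,1],a); lat/=np.linalg.norm(lat); up=np.cross(a,lat)
V=C-o; s=V@a; y=V@lat; z=V@up
print('hub top',[np.percentile(z[(abs(s-x)<.003)&(abs(y)<.006)&(z>.01)],50) for x in (.015,.02,.025,.03)])
for x in np.arange(-.108,-.008,.008):
    m=(abs(s-x)<.004)&(abs(y)<.006)&(z>-.015); print(x.round(3),m.sum(),'top',np.median(z[m]).round(4))
b=[]
for v in range(216,232):
    j=[u for u in range(275,300) if C[v,u,2]>.1]
    if j: b.append((v,j[0],round(cyl(j[0]-.5,v,E,K,o,a,.013),4)))
print(b)
E
```

```text
hub top [np.float64(0.3970096987568243), np.float64(0.41703380664130435), np.float64(0.4146071021510528), np.float64(0.025556900384681433)]
-0.108 12 top 0.0076
-0.1 12 top 0.0082
-0.092 15 top 0.0105
-0.084 16 top 0.0097
-0.076 17 top 0.0111
-0.068 71 top 0.4489
-0.06 145 top 0.4634
-0.052 106 top 0.4516
-0.044 95 top 0.4445
-0.036 90 top 0.4381
-0.028 94 top 0.4328
-0.02 100 top 0.4271
-0.012 100 top 0.4197
[(216, 280, nan), (219, 297, nan), (220, 293, np.float64(-0.0955)), (221, 290, np.float64(-0.1027)), (222, 288, np.float64(-0.1072)), (223, 288, np.float64(-0.1063)), (224, 288, np.float64(-0.106)), (225, 287, np.float64(-0.1088)), (226, 288, np.float64(-0.1063)), (227, 288, np.float64(-0.1069)), (228, 288, np.float64(-0.1077)), (229, 288, np.float64(-0.1087)), (230, 289, np.float64(-0.1077)), (231, 290, np.float64(-0.1076))]
```

The duct sags slightly, as its clearance in the bore allows. Gap from line to rim is about 23 mm. I'll re-grip the bead at the release pose and push by that amount.

```bash
python3 -m crank '0.018 -0.062 0.01 0; 0 -0.062 0.01 0; 0 0 -0.066 0; 0 0 -0.066 0; 0 0 -0.068 0' 100 60
python3 -m crank '0 0 0 0; 0 0 0 0; 0 0 0 0; 0 0 0 0; 0 0 0 0' 0 60
python3 -m crank '0 0 0 0; 0 0 0 0; 0 0 0 0; 0 0 0 0; 0 0 0 0' 0 120
```

```text
t: 13.08
tool_pos: [0.5363, -0.0312, 0.1253]
tool_rot: [2.02, 2.402, 0.002]
contact_force: [0.6, -0.4, -1.2]
opening: 0.0855
grip_force: 0.0
t: 13.5
tool_pos: [0.5371, -0.0313, 0.1284]
tool_rot: [2.018, 2.402, 0.003]
contact_force: [-0.9, -0.4, 2.2]
opening: 0.0305
grip_force: 59.1
t: 13.92
tool_pos: [0.5372, -0.0317, 0.1279]
tool_rot: [2.018, 2.401, 0.003]
contact_force: [0.8, -1.7, 6.0]
opening: 0.0288
grip_force: 118.0
```

```bash
python3 -m crank '0.0016 -0.0127 0.0084 0; 0.0016 -0.0127 0.0084 0; 0.0016 -0.0127 0.0084 0; 0 0 0 0; 0 0 0 0'
python3 -m crank '0 0 0 0; 0 0 0 0; 0 0 0 0; 0 0 0 0; 0 0 0 0'
python3 -m crank '0 0 0 0; 0 0 0 0; 0 0 0 0; 0 0 0 0; 0 0 0 0' 100 60
python3 -m crank '0 0 0.05 0; 0 0 0.06 0; 0 0 0.06 0; 0 0.06 0.02 0; 0 0.06 0 0'
python3 -m crank '0 0.07 0 0; 0 0.07 0 0; 0 0.07 0 0; 0 0.07 0 0; 0 0 0 0'
cat > chk.py <<'E'
from gap import *
import sys
def chk(tag):
    im,d,E,K=load(tag); C=cloud(d,E,K); th,hd=.58,-1.4476
    o=np.array([.5417,-.09,.2131]); a=np.array([np.cos(th)*np.cos(hd),np.cos(th)*np.sin(hd),np.sin(th)])
    rim,L,_,_=run(tag,th,hd,.5417,.2131)
    # left edge of duct and bright cone / bead transition, row by row
    b=[]; w=[]
    for v in range(214,232):
        j=[u for u in range(275,325) if C[v,u,2]>.1 and C[v,u,2]<.3]
        if len(j)>3: b.append(cyl(j[0]-.5,v,E,K,o,a,.013))
        row=im[v,275:330].astype(int); q=np.flatnonzero((row.min(1)>165)); 
        if len(q)>4: w.append(cyl(275+q.max()+.5,v,E,K,o,a,.0145))
    print(tag,'rim',np.nanmedian(rim).round(4),'cone end',np.sort(b)[:8].round(4),np.median(np.sort(b)[:9]).round(4),'cone/bead',np.nanmedian(w).round(4),len(w),'line rows',np.round(L,4))
if __name__=='__main__':
    for t in sys.argv[1:]: chk(t)
E
python3 - <<'E'
from h import *
print(ctrl.get_obs()['tool_pos'],ctrl.get_obs()['t']); grab('top','t10')
E
python3 chk.py t8 t10; python3 hub2.py >/dev/null; sed -i "s/'t5'/'t10'/" hub2.py; python3 hub2.py | egrep 'plane|base|free'
```

```text
t: 14.33
tool_pos: [0.5371, -0.0456, 0.1369]
tool_rot: [-2.015, -2.401, -0.01]
contact_force: [0.7, 13.9, 0.1]
opening: 0.0283
grip_force: 119.5
t: 14.75
tool_pos: [0.5371, -0.0456, 0.137]
tool_rot: [-2.015, -2.401, -0.01]
contact_force: [1.3, 13.4, -1.6]
opening: 0.0288
grip_force: 119.5
t: 15.17
tool_pos: [0.5377, -0.0505, 0.1379]
tool_rot: [2.022, 2.404, 0.0]
contact_force: [0.4, 0.2, 0.0]
opening: 0.085
grip_force: 0.0
t: 15.58
tool_pos: [0.54, 0.009, 0.2379]
tool_rot: [2.022, 2.395, 0.007]
contact_force: [0.5, -0.2, -0.5]
opening: 0.0855
grip_force: 0.0
t: 16.0
tool_pos: [0.5371, 0.1546, 0.2329]
tool_rot: [-2.014, -2.409, -0.003]
contact_force: [0.7, 0.0, -0.4]
opening: 0.0853
grip_force: 0.0
[0.53713686 0.15464307 0.23288009] 16.0
t8 rim 0.0083 cone end [-0.1088 -0.1087 -0.1077 -0.1077 -0.1076 -0.1072 -0.1069 -0.1063] -0.1076 cone/bead -0.0729 8 line rows [-0.0002  0.0014  0.0023  0.0022 -0.0152 -0.0146 -0.0145 -0.0144 -0.0144 -0.0272 -0.0286]
t10 rim 0.0083 cone end [-0.0921 -0.0918 -0.0915 -0.0913 -0.0904 -0.0901 -0.0899 -0.0898] -0.0904 cone/bead -0.0561 7 line rows [-0.0007  0.0001  0.0018  0.002   0.0019 -0.0256 -0.0269 -0.0286]
plane n [-0.0789  0.55    0.8314] tilt 0.5890863472286377 heading xy of -n [ 0.1419 -0.9899] 1445 0.0010138081097263779
base ((592.1349487304688, -244.3916778564453), (216.0528564453125, 296.47332763671875), 7.260456085205078)
free [ 0.5431  0.2137  0.5593 -1.5288] 0.00226390206634343
```

```bash
cat > drop.py <<'E'
from gap import *
for tag in ('t8','t10'):
    im,d,E,K=load(tag); C=cloud(d,E,K); th,hd=.58,-1.4476
    o=np.array([.5417,-.09,.2131]); a=np.array([np.cos(th)*np.cos(hd),np.cos(th)*np.sin(hd),np.sin(th)])
    lat=np.cross([0,0,1],a); lat/=np.linalg.norm(lat); up=np.cross(a,lat); V=C-o; s=V@a; y=V@lat; z=V@up
    cam=-E[:3,:3].T@E[:3,3]-o; w=-(cam+.03*a); w/=np.linalg.norm(w); print('ray slope ds/dup',(w@a)/(w@up))
    k=lambda x,h:(abs(s-x)<h)&(abs(y)<.006)&(z>-.015)&(z<.035)
    print('hub',[round(float(np.median(z[k(x,.003)])),4) for x in (.014,.02,.026,.032)])
    print('duct top',[(round(float(x),3),int(k(x,.003).sum()),round(float(np.median(z[k(x,.003)])),4)) for x in np.arange(-.105,-.004,.007)])
E
python3 drop.py
```

```text
ray slope ds/dup 0.4922485773104346
hub [0.0255, 0.0256, 0.0259, 0.0256]
duct top [(-0.105, 7, 0.0077), (-0.098, 12, 0.0084), (-0.091, 10, 0.0104), (-0.084, 12, 0.0097), (-0.077, 11, 0.0108), (-0.07, 11, 0.0132), (-0.063, 18, 0.0093), (-0.056, 11, 0.009), (-0.049, 12, 0.0082), (-0.042, 13, 0.0085), (-0.035, 11, 0.0094), (-0.028, 14, 0.0096), (-0.021, 13, 0.0108), (-0.014, 10, 0.0107), (-0.007, 12, 0.0112)]
ray slope ds/dup 0.4922485773104346
hub [0.0261, 0.0253, 0.0251, 0.0261]
duct top [(-0.105, 0, nan), (-0.098, 0, nan), (-0.091, 9, 0.0081), (-0.084, 11, 0.0081), (-0.077, 11, 0.0096), (-0.07, 11, 0.0106), (-0.063, 11, 0.0111), (-0.056, 7, 0.0125), (-0.049, 19, 0.0118), (-0.042, 14, 0.0088), (-0.035, 11, 0.0099), (-0.028, 12, 0.0096), (-0.021, 14, 0.0108), (-0.014, 12, 0.0106), (-0.007, 10, 0.0113)]
  return _methods._mean(a, axis=axis, dtype=dtype,
  ret = ret.dtype.type(ret / rcount)
```

Moved 17 mm (the arm yields about 5.5 mm under the 14 N push). About 5.6 mm remain. I'll grip again and push until the measured TCP has advanced that far.

```bash
python3 -m crank '0 -0.07 0 0; 0 -0.07 0 0; 0 -0.07 0 0; 0 -0.07 0 0; -0.001 -0.055 0 0' 100 60
python3 -m crank '0 -0.056 0 0; 0 0 -0.066 0; 0 0 -0.066 0; 0 0 -0.064 0; 0 0 0 0'
python3 -m crank '0 0 0 0; 0 0 0 0; 0 0 0 0; 0 0 0 0; 0 0 0 0' 0 60
python3 -m crank '0 0 0 0; 0 0 0 0; 0 0 0 0; 0 0 0 0; 0 0 0 0' 0 120
python3 -m crank '0.0008 -0.0065 0.0043 0; 0.0008 -0.0065 0.0043 0; 0 0 0 0; 0 0 0 0; 0 0 0 0'
```

```text
t: 16.47
tool_pos: [0.5367, -0.0212, 0.2329]
tool_rot: [2.024, 2.401, -0.001]
contact_force: [-0.1, 0.1, 0.1]
opening: 0.0856
grip_force: 0.0
t: 16.88
tool_pos: [0.5318, -0.0462, 0.127]
tool_rot: [-2.017, -2.393, 0.01]
contact_force: [-0.5, 0.9, -1.9]
opening: 0.0857
grip_force: 0.0
t: 17.3
tool_pos: [0.5386, -0.0462, 0.1374]
tool_rot: [2.019, 2.402, 0.002]
contact_force: [0.4, -0.3, 3.3]
opening: 0.0306
grip_force: 59.0
t: 17.72
tool_pos: [0.5387, -0.0463, 0.1371]
tool_rot: [2.018, 2.402, 0.002]
contact_force: [-0.3, -1.7, 6.0]
opening: 0.0286
grip_force: 117.9
t: 18.13
tool_pos: [0.5372, -0.0475, 0.1378]
tool_rot: [-2.014, -2.401, -0.009]
contact_force: [2.4, 12.5, -1.9]
opening: 0.0289
grip_force: 119.4
```

```bash
python3 -m crank '0.0008 -0.0066 0.0043 0; 0 0 0 0; 0 0 0 0; 0 0 0 0; 0 0 0 0'
python3 -m crank '0 0 0 0; 0 0 0 0; 0 0 0 0; 0 0 0 0; 0 0 0 0'
```

```text
t: 18.55
tool_pos: [0.5373, -0.0496, 0.1392]
tool_rot: [-2.012, -2.4, -0.011]
contact_force: [1.8, 16.3, -2.5]
opening: 0.0283
grip_force: 119.4
t: 18.97
tool_pos: [0.5373, -0.0496, 0.1392]
tool_rot: [-2.012, -2.4, -0.011]
contact_force: [1.5, 15.5, -2.1]
opening: 0.0284
grip_force: 119.4
```

```bash
python3 -m crank '0.0002 -0.002 0.0013 0; 0 0 0 0; 0 0 0 0; 0 0 0 0; 0 0 0 0'
python3 -m crank '0 0 0 0; 0 0 0 0; 0 0 0 0; 0 0 0 0; 0 0 0 0' 100 60
python3 -m crank '0 0 0.05 0; 0 0 0.06 0; 0 0 0.06 0; 0 0.06 0.02 0; 0 0.06 0 0'
python3 -m crank '0 0.07 0 0; 0 0.07 0 0; 0 0.07 0 0; 0 0.07 0 0; 0 0 0 0'
python3 - <<'E'
from h import *
print(ctrl.get_obs()['tool_pos'],ctrl.get_obs()['t']); grab('top','t11')
E
python3 chk.py t8 t10 t11; sed -i "s/('t8','t10')/('t10','t11')/" drop.py; python3 drop.py 2>/dev/null
```

```text
t: 19.38
tool_pos: [0.5372, -0.0497, 0.1393]
tool_rot: [-2.011, -2.399, -0.013]
contact_force: [2.8, 19.2, -3.7]
opening: 0.0287
grip_force: 119.3
t: 19.8
tool_pos: [0.5386, -0.0568, 0.1421]
tool_rot: [2.022, 2.404, 0.0]
contact_force: [-0.0, -1.2, 0.4]
opening: 0.0849
grip_force: 0.0
t: 20.22
tool_pos: [0.5408, 0.0026, 0.2421]
tool_rot: [2.022, 2.395, 0.007]
contact_force: [-0.2, -0.6, -0.6]
opening: 0.0854
grip_force: 0.0
t: 20.63
tool_pos: [0.538, 0.1483, 0.2371]
tool_rot: [-2.015, -2.409, -0.003]
contact_force: [0.1, -0.5, 0.8]
opening: 0.085
grip_force: 0.0
[0.53798202 0.14826809 0.23705567] 20.6333
t8 rim 0.0083 cone end [-0.1088 -0.1087 -0.1077 -0.1077 -0.1076 -0.1072 -0.1069 -0.1063] -0.1076 cone/bead -0.0729 8 line rows [-0.0002  0.0014  0.0023  0.0022 -0.0152 -0.0146 -0.0145 -0.0144 -0.0144 -0.0272 -0.0286]
t10 rim 0.0083 cone end [-0.0921 -0.0918 -0.0915 -0.0913 -0.0904 -0.0901 -0.0899 -0.0898] -0.0904 cone/bead -0.0561 7 line rows [-0.0007  0.0001  0.0018  0.002   0.0019 -0.0256 -0.0269 -0.0286]
t11 rim 0.0083 cone end [-0.0875 -0.0872 -0.0868 -0.0867 -0.0866 -0.0865 -0.0
[... 212 characters left out ...]
0.098, 0, nan), (-0.091, 9, 0.0081), (-0.084, 11, 0.0081), (-0.077, 11, 0.0096), (-0.07, 11, 0.0106), (-0.063, 11, 0.0111), (-0.056, 7, 0.0125), (-0.049, 19, 0.0118), (-0.042, 14, 0.0088), (-0.035, 11, 0.0099), (-0.028, 12, 0.0096), (-0.021, 14, 0.0108), (-0.014, 12, 0.0106), (-0.007, 10, 0.0113)]
ray slope ds/dup 0.4922485773104346
hub [0.0258, 0.0259, 0.0256, 0.0262]
duct top [(-0.105, 0, nan), (-0.098, 0, nan), (-0.091, 3, 0.0075), (-0.084, 10, 0.0083), (-0.077, 11, 0.0091), (-0.07, 12, 0.0096), (-0.063, 10, 0.0111), (-0.056, 11, 0.0119), (-0.049, 11, 0.0144), (-0.042, 17, 0.0102), (-0.035, 10, 0.0088), (-0.028, 15, 0.0097), (-0.021, 13, 0.0105), (-0.014, 9, 0.0107), (-0.007, 13, 0.0107)]
```

About 1.9 mm remain, with drag now near 18 N. I'll grip the cone this time, which keeps the gripper's body further from the collar, and ease off the downward load before pushing.

```bash
python3 -m crank '-0.0012 -0.07 0 0; -0.0012 -0.07 0 0; -0.0012 -0.07 0 0; -0.0012 -0.07 0 0; -0.0012 -0.07 0 0' 100 60
python3 -m crank '0 -0.013 -0.073 0; 0 0 -0.073 0; 0 0 -0.074 0; 0 0 0 0; 0 0 0 0'
python3 -m crank '0 0 0 0; 0 0 0 0; 0 0 0 0; 0 0 0 0; 0 0 0 0' 0 60
python3 -m crank '0 0 0 0; 0 0 0 0; 0 0 0 0; 0 0 0 0; 0 0 0 0' 0 120
```

```text
t: 21.1
tool_pos: [0.535, -0.0343, 0.2371]
tool_rot: [2.023, 2.403, -0.0]
contact_force: [1.1, -0.3, 1.0]
opening: 0.0852
grip_force: 0.0
t: 21.52
tool_pos: [0.5335, -0.0387, 0.1249]
tool_rot: [-2.021, -2.4, 0.004]
contact_force: [0.5, 0.3, 1.1]
opening: 0.0853
grip_force: 0.0
t: 21.93
tool_pos: [0.5362, -0.0382, 0.1287]
tool_rot: [2.02, 2.403, 0.0]
contact_force: [-3.3, -0.9, 3.5]
opening: 0.0278
grip_force: 57.7
t: 22.35
tool_pos: [0.5356, -0.0377, 0.1279]
tool_rot: [2.021, 2.405, 0.001]
contact_force: [-4.0, 2.6, 5.8]
opening: 0.0259
grip_force: 119.2
```

```bash
python3 -m crank '-0.002 0 0.004 0; 0 0 0 0; 0 0 0 0; 0 0 0 0; 0 0 0 0'
python3 -m crank '0.0008 -0.0066 0.0043 0; 0 0 0 0; 0 0 0 0; 0 0 0 0; 0 0 0 0'
```

```text
t: 22.77
tool_pos: [0.5346, -0.0375, 0.1286]
tool_rot: [-2.021, -2.405, -0.001]
contact_force: [2.4, 3.4, -1.5]
opening: 0.026
grip_force: 116.7
t: 23.18
tool_pos: [0.534, -0.0387, 0.1298]
tool_rot: [-2.018, -2.402, -0.004]
contact_force: [1.5, 10.2, -2.1]
opening: 0.0259
grip_force: 118.0
```

```bash
python3 -m crank '0.0005 -0.0042 0.0027 0; 0 0 0 0; 0 0 0 0; 0 0 0 0; 0 0 0 0'
python3 -m crank '0.0003 -0.0025 0.0016 0; 0 0 0 0; 0 0 0 0; 0 0 0 0; 0 0 0 0'
```

```text
t: 23.6
tool_pos: [0.5339, -0.0395, 0.1305]
tool_rot: [-2.016, -2.4, -0.006]
contact_force: [1.9, 14.2, -3.9]
opening: 0.026
grip_force: 118.4
t: 24.02
tool_pos: [0.5338, -0.0401, 0.1309]
tool_rot: [-2.014, -2.399, -0.007]
contact_force: [1.5, 14.6, -4.2]
opening: 0.0259
grip_force: 118.7
```

```bash
python3 -m crank '0 0 0 0; 0 0 0 0; 0 0 0 0; 0 0 0 0; 0 0 0 0' 100 60
python3 -m crank '0 0 0.05 0; 0 0 0.06 0; 0 0 0.06 0; 0 0.06 0.02 0; 0 0.06 0 0'
python3 -m crank '0 0.07 0 0; 0 0.07 0 0; 0 0.07 0 0; 0 0.07 0 0; 0 0 0 0'
python3 - <<'E'
from h import *
print(ctrl.get_obs()['tool_pos'],ctrl.get_obs()['t']); grab('top','t12')
E
cat > edge.py <<'E'
# sub-pixel: bright cone -> bead transition and dark bg -> cone edge, mean over rows
from gap import *
th,hd=.58,-1.4476
o=np.array([.5417,-.09,.2131]); a=np.array([np.cos(th)*np.cos(hd),np.cos(th)*np.sin(hd),np.sin(th)])
lat=np.cross([0,0,1],a); lat/=np.linalg.norm(lat); up=np.cross(a,lat)
for tag in ('t8','t10','t11','t12'):
    im,d,E,K=load(tag); g=im.astype(np.float32).sum(2); P=[];Q=[]
    S=np.arange(-.125,.0,.00025)
    for y in np.arange(-.007,.0071,.001):
        r=.012; pts=o+np.outer(S,a)+y*lat+(np.sqrt(r*r-y*y)-.003)*up; p=proj(pts,E,K).astype(np.float32)
        f=cv2.remap(g,p[None,:,0],p[None,:,1],cv2.INTER_LINEAR)[0]; h=np.convolve(f,np.ones(9)/9,'same'); df=np.gradient(h); df[:8]=df[-8:]=0
        i=df.argmax(); P.append(S[i])
        j=i+60+df[i+60:i+180].argmin(); Q.append(S[j])
    print(tag,'cone end',np.median(P).round(4),'cone/bead',np.median(Q).round(4))
E
python3 chk.py t11 t12; python3 edge.py
```

```text
t: 24.43
tool_pos: [0.5354, -0.0451, 0.1334]
tool_rot: [2.022, 2.403, -0.0]
contact_force: [-0.7, -0.3, -0.7]
opening: 0.0842
grip_force: 0.0
t: 24.85
tool_pos: [0.5377, 0.0145, 0.2334]
tool_rot: [2.022, 2.395, 0.007]
contact_force: [1.6, 0.3, 1.4]
opening: 0.0856
grip_force: 0.0
t: 25.27
tool_pos: [0.5348, 0.1601, 0.2284]
tool_rot: [-2.015, -2.409, -0.003]
contact_force: [-0.3, -0.2, 0.1]
opening: 0.0855
grip_force: 0.0
[0.53477341 0.16006649 0.22836219] 25.2667
t11 rim 0.0083 cone end [-0.0875 -0.0872 -0.0868 -0.0867 -0.0866 -0.0865 -0.0862 -0.0853] -0.0866 cone/bead -0.0527 8 line rows [-0.0006  0.0003  0.0021  0.002  -0.0256 -0.0267 -0.0285]
t12 rim 0.0084 cone end [-0.0881 -0.0853 -0.085  -0.0846 -0.0845 -0.0841 -0.0838 -0.0837] -0.0845 cone/bead -0.0495 9 line rows [-0.0005  0.0003  0.0018  0.0017 -0.0268 -0.0288]
t8 cone end -0.109 cone/bead -0.0755
t10 cone end -0.092 cone/bead -0.0592
t11 cone end -0.0887 cone/bead -0.054
t12 cone end -0.0862 cone/bead -0.0512
```

```bash
python3 - <<'E'
from gap import *
im,d,E,K=load('w9'); th,hd=.58,-1.4476
a=np.array([np.cos(th)*np.cos(hd),np.cos(th)*np.sin(hd),np.sin(th)]); o=np.array([.5417,-.09,.2131]); rim=o+.0083*a
lat=np.cross([0,0,1],a); lat/=np.linalg.norm(lat); up=np.cross(a,lat)
for dy,dz in ((0,0),(-.02,0),(-.03,0),(-.04,0),(-.03,-.02),(-.05,.03),(-.03,.03)):
    E2=E.copy(); E2[:3,3]=E[:3,3]-E[:3,:3]@np.array([-.005,dy,dz]); cam=-E2[:3,:3].T@E2[:3,3]
    v=rim+.011*up-cam; print(dy,dz,'lip',proj(rim+.026*up,E2,K)[0],'tube',proj(rim+.011*up,E2,K)[0],'front deg',np.degrees(np.arcsin(v@a/np.linalg.norm(v))))
E
```

```text
0 0 lip [277.9547 446.0847] tube [277.2607 436.6058] front deg 18.118148832664204
-0.02 0 lip [283.9451 420.7442] tube [282.8161 412.7563] front deg 15.18568111037114
-0.03 0 lip [287.0783 407.4905] tube [285.7127 400.321 ] front deg 13.580294635013134
-0.04 0 lip [290.3091 393.8236] tube [288.6931 387.5258] front deg 11.873911549484593
-0.03 -0.02 lip [288.1673 441.0239] tube [286.5769 430.5161] front deg 17.33315846800997
-0.05 0.03 lip [291.448  343.0305] tube [289.9425 340.6598] front deg 5.2388776954220235
-0.03 0.03 lip [285.8005 368.1473] tube [284.6813 364.2856] front deg 8.705265468748737
```

```bash
python3 -m crank '-0.0054 -0.0672 0.0066 0; -0.0054 -0.0672 0.0066 0; -0.0054 -0.0672 0.0066 0; -0.0054 -0.0672 0.0066 0; -0.0054 -0.0672 0.0066 0'
python3 -m crank '0 0 0 0; 0 0 0 0; 0 0 0 0; 0 0 0 0; 0 0 0 0'
python3 - <<'E'
from gap import *
im,d,E,K=grab('wrist','w13'); print(ctrl.get_obs()['tool_pos']); C=cloud(d,E,K)
th,hd=.58,-1.4476
a=np.array([np.cos(th)*np.cos(hd),np.cos(th)*np.sin(hd),np.sin(th)]); o=np.array([.5417,-.09,.2131]); rim=o+.0083*a
lat=np.cross([0,0,1],a); lat/=np.linalg.norm(lat); up=np.cross(a,lat)
print(proj(rim+.026*up,E,K)[0],proj(rim+.011*up,E,K)[0])
V=C-o; s=V@a; z=V@up; y=V@lat
u0=int(proj(rim+.011*up,E,K)[0][0])
for v in range(326,372): print(v,[(im[v,u].astype(int).sum(),round(float(s[v,u]*1000),1),round(float(z[v,u]*1000),1)) for u in (u0-8,u0,u0+8)])
E
```

```text
t: 25.73
tool_pos: [0.5212, -0.0154, 0.245]
tool_rot: [2.023, 2.403, -0.001]
contact_force: [0.7, -1.2, 0.2]
opening: 0.0852
grip_force: 0.0
t: 26.15
tool_pos: [0.5216, -0.0118, 0.2443]
tool_rot: [-2.02, -2.406, 0.0]
contact_force: [0.0, 0.4, 0.7]
opening: 0.0856
grip_force: 0.0
[ 0.5217 -0.0117  0.2444]
[289.1155 352.0897] [287.7748 349.1635]
326 [(np.int64(582), -6.5, 11.7), (np.int64(672), -6.8, 12.7), (np.int64(530), -6.9, 10.4)]
327 [(np.int64(580), -5.8, 11.6), (np.int64(674), -6.1, 12.8), (np.int64(533), -6.2, 10.2)]
328 [(np.int64(583), -5.2, 11.4), (np.int64(673), -5.4, 11.8), (np.int64(529), -5.6, 10.8)]
329 [(np.int64(580), -4.5, 11.8), (np.int64(673), -4.9, 14.0), (np.int64(531), -4.9, 9.9)]
330 [(np.int64(580), -3.9, 11.6), (np.int64(671), -4.1, 11.9), (np.int64(530), -4.3, 10.9)]
331 [(np.int64(581), -3.3, 12.2), (np.int64(674), -3.6, 14.0), (np.int64(533), -3.6, 10.7)]
332 [(np.int64(584), -2.6, 11.9), (np.int64(673), -2.9, 13.8), (np.int64(532), -2.9, 9.8)]
333 [(np.int64(583), -19.8, 256.9), (np.int64(674), -2.2, 12.3), (np.int64(530), -2.3, 11.2)]
334 [(np.int64(581
[... 2724 characters left out ...]
np.int64(277), 15.1, 27.9), (np.int64(243), 15.0, 27.4)]
365 [(np.int64(246), 16.1, 26.3), (np.int64(274), 15.7, 27.9), (np.int64(247), 15.6, 27.3)]
366 [(np.int64(251), 16.9, 24.9), (np.int64(276), 16.3, 27.5), (np.int64(247), 16.3, 26.3)]
367 [(np.int64(254), 17.2, 26.6), (np.int64(278), 16.7, 28.7), (np.int64(252), 16.7, 27.2)]
368 [(np.int64(252), 17.8, 26.6), (np.int64(280), 17.6, 26.6), (np.int64(248), 17.6, 25.3)]
369 [(np.int64(251), 18.6, 25.2), (np.int64(278), 18.0, 28.0), (np.int64(244), 18.1, 26.0)]
370 [(np.int64(247), 19.1, 25.7), (np.int64(276), 18.6, 27.8), (np.int64(254), 18.5, 26.8)]
371 [(np.int64(246), 19.5, 27.1), (np.int64(278), 19.1, 27.8), (np.int64(255), 18.9, 27.9)]
```

```bash
python3 - <<'E'
from gap import *
im,d,E,K=load('w13')
print('w13 R/B, R, B by row'); 
for v in range(300,356,2 if 0 else 1):
    if v<340 and v%8: continue
    p=im[v,276:302].astype(float).mean(0); print(v,p.round(1),(p[0]/p[2]).round(3))
for tag,rows,cols in (('w3',range(266,282),(276,291)),('w4',range(320,380,12),(270,286))):
    i2=load(tag)[0]; print(tag,[(v,i2[v,cols[0]:cols[1]].astype(float).mean(0).round(0).tolist()) for v in rows])
E
```

```text
w13 R/B, R, B by row
304 [182.5 196.9 190. ] 0.961
312 [183.3 197.5 190.8] 0.961
320 [183.9 198.2 191.7] 0.959
328 [184.8 198.9 192.4] 0.961
336 [185.3 199.1 192.8] 0.961
340 [185.3 199.5 193.2] 0.96
341 [185.3 199.3 192.7] 0.961
342 [185.5 199.5 193. ] 0.961
343 [185.3 199.6 192.8] 0.961
344 [185.4 199.4 192.8] 0.962
345 [184.8 199.  192.5] 0.96
346 [182.9 197.3 190.9] 0.958
347 [180.3 195.1 189. ] 0.954
348 [178.3 193.3 187.7] 0.95
349 [177.8 192.7 187.3] 0.949
350 [177.8 192.5 186.9] 0.951
351 [171.5 185.5 179.8] 0.954
352 [146.8 158.9 153.5] 0.956
353 [105.9 113.2 109.3] 0.969
354 [78.6 82.  79.2] 0.992
355 [78.3 81.  78.4] 0.999
w3 [(266, [168.0, 185.0, 178.0]), (267, [168.0, 185.0, 178.0]), (268, [168.0, 184.0, 179.0]), (269, [169.0, 185.0, 179.0]), (270, [169.0, 185.0, 179.0]), (271, [170.0, 186.0, 180.0]), (272, [175.0, 189.0, 182.0]), (273, [185.0, 196.0, 188.0]), (274, [202.0, 209.0, 200.0]), (275, [216.0, 219.0, 211.0]), (276, [212.0, 216.0, 207.0]), (277, [193.0, 202.0, 192.0]), (278, [175.0, 187.0, 178.0]), (279, [168.0, 182.0, 174.0]), (280, [167.0, 181.0, 173.0]), (281, [168.0, 181.0, 173.0])]
w4 [(320, [191.0, 206.0, 197.0]), (332, [193.0, 209.0, 200.0]), (344, [193.0, 209.0, 199.0]), (356, [192.0, 208.0, 199.0]), (368, [190.0, 206.0, 197.0])]
```

No line can be seen on the tube right up to the rim in a view slightly in front of the rim's face, so the line is about 1.5 mm too deep. I'll grip the cone and draw it back by that much.

```bash
python3 -m crank '0.0256 -0.056 0 0; 0 0 -0.076 0; 0 0 -0.077 0; 0 0 -0.077 0; 0 0 0 0' 100 60
python3 -m crank '0 0 0 0; 0 0 0 0; 0 0 0 0; 0 0 0 0; 0 0 0 0' 0 60
python3 -m crank '0 0 0.004 0; 0 0 0 0; 0 0 0 0; 0 0 0 0; 0 0 0 0' 0 120
python3 -m crank '-0.0008 0.0066 -0.0043 0; 0 0 0 0; 0 0 0 0; 0 0 0 0; 0 0 0 0'
```

```text
t: 26.62
tool_pos: [0.5284, -0.0385, 0.1202]
tool_rot: [-2.011, -2.395, 0.012]
contact_force: [-1.7, 0.2, -2.5]
opening: 0.0856
grip_force: 0.0
t: 27.03
tool_pos: [0.5359, -0.0409, 0.1326]
tool_rot: [2.019, 2.402, 0.002]
contact_force: [-2.0, 0.1, 2.9]
opening: 0.0279
grip_force: 55.8
t: 27.45
tool_pos: [0.5352, -0.041, 0.1325]
tool_rot: [2.021, 2.403, 0.001]
contact_force: [-1.0, -0.7, 4.2]
opening: 0.0261
grip_force: 114.5
t: 27.87
tool_pos: [0.5351, -0.0389, 0.1308]
tool_rot: [2.02, 2.401, -0.002]
contact_force: [-0.8, -6.1, 5.2]
opening: 0.0262
grip_force: 114.0
```

```bash
python3 -m crank '0 0 0 0; 0 0 0 0; 0 0 0 0; 0 0 0 0; 0 0 0 0' 100 60
python3 -m crank '0 0 0.07 0; 0 0 0.08 0; 0 0 0.08 0; -0.0248 0.0494 0 0; 0 0 0 0'
python3 -m crank '0 0 0 0; 0 0 0 0; 0 0 0 0; 0 0 0 0; 0 0 0 0'
cat > look.py <<'E'
from gap import *
import sys
t=sys.argv[1]; im,d,E,K=grab('wrist',t); print(ctrl.get_obs()['tool_pos'],ctrl.get_obs()['t']); C=cloud(d,E,K)
th,hd=.58,-1.4476
a=np.array([np.cos(th)*np.cos(hd),np.cos(th)*np.sin(hd),np.sin(th)]); o=np.array([.5417,-.09,.2131]); rim=o+.0083*a
up=np.cross(a,np.cross([0,0,1],a)); up/=np.linalg.norm(up)
u,v=proj(rim+.011*up,E,K)[0]; print(u,v); u=int(u)-3
for v in range(int(v)-16,int(v)+8):
    p=im[v,u-10:u+14].astype(float).mean(0); c=C[v,u]-o; print(v,p.round(0),(p[0]/p[2]).round(3),'s',(c@a*1000).round(1),'r',(c@up*1000).round(1))
E
python3 look.py w14
```

```text
t: 28.28
tool_pos: [0.5338, -0.0369, 0.1288]
tool_rot: [-2.021, -2.404, 0.0]
contact_force: [0.8, -0.4, -0.5]
opening: 0.084
grip_force: 0.0
t: 28.7
tool_pos: [0.5227, -0.0106, 0.2487]
tool_rot: [2.017, 2.403, 0.007]
contact_force: [0.4, -0.0, 0.5]
opening: 0.0856
grip_force: 0.0
t: 29.12
tool_pos: [0.5215, -0.0129, 0.2434]
tool_rot: [-2.021, -2.403, 0.002]
contact_force: [0.2, -0.0, -0.0]
opening: 0.0855
grip_force: 0.0
[ 0.5216 -0.0129  0.2436] 29.1667
288.6293918556541 348.8750241707744
332 [190. 205. 199.] 0.957 s -2.6 r 14.0
333 [190. 205. 199.] 0.957 s -1.9 r 12.4
334 [190. 205. 199.] 0.958 s -1.5 r 15.6
335 [191. 206. 199.] 0.959 s -0.6 r 13.2
336 [191. 205. 199.] 0.958 s -0.0 r 13.1
337 [191. 206. 199.] 0.957 s 0.6 r 13.1
338 [191. 206. 199.] 0.957 s 1.2 r 13.9
339 [191. 206. 200.] 0.956 s 1.8 r 14.7
340 [191. 206. 200.] 0.956 s 2.5 r 13.5
341 [190. 205. 199.] 0.955 s 3.1 r 13.7
342 [190. 205. 199.] 0.956 s 3.8 r 13.6
343 [189. 204. 198.] 0.955 s 4.4 r 13.4
344 [182. 196. 190.] 0.957 s 4.9 r 14.9
345 [163. 175. 168.] 0.972 s 5.6 r 13.9
346 [136. 141. 136.] 1.0 s 6.2 r 14.4
347 [122. 125. 119.] 1.024 s 6.8 r 14.3
348 [130. 135. 129.] 1.005 s 7.4 r 15.4
349 [152. 162. 156.] 0.97 s 8.0 r 15.0
350 [172. 186. 180.] 0.953 s 8.8 r 13.4
351 [167. 182. 175.] 0.95 s 9.3 r 14.5
352 [135. 146. 141.] 0.953 s 10.0 r 14.0
353 [ 96. 102.  99.] 0.97 s 9.0 r 27.3
354 [77. 81. 78.] 0.989 s 9.5 r 27.8
355 [79. 82. 79.] 0.995 s 9.9 r 28.9
```

The line now shows at row 347, about 1.8 mm outside the rim (lip at row 352.6). I'll push it back in by 1.8 mm.

```bash
python3 -m crank '0.0248 -0.0534 0 0; 0 0 -0.076 0; 0 0 -0.077 0; 0 0 -0.077 0; 0 0 0 0' 100 60
python3 -m crank '0 0 0 0; 0 0 0 0; 0 0 0 0; 0 0 0 0; 0 0 0 0' 0 60
python3 -m crank '0 0 0.004 0; 0 0 0 0; 0 0 0 0; 0 0 0 0; 0 0 0 0' 0 120
python3 -m crank '0.0008 -0.0066 0.0043 0; 0 0 0 0; 0 0 0 0; 0 0 0 0; 0 0 0 0'
```

```text
t: 29.58
tool_pos: [0.5279, -0.0383, 0.1199]
tool_rot: [-2.013, -2.393, 0.012]
contact_force: [-1.6, 0.6, -2.3]
opening: 0.0853
grip_force: 0.0
t: 30.0
tool_pos: [0.5359, -0.0398, 0.1325]
tool_rot: [2.019, 2.401, 0.003]
contact_force: [0.4, -2.1, 2.0]
opening: 0.0303
grip_force: 59.0
t: 30.42
tool_pos: [0.5349, -0.0398, 0.1323]
tool_rot: [2.02, 2.403, 0.001]
contact_force: [1.4, -2.9, 3.0]
opening: 0.0279
grip_force: 117.6
t: 30.83
tool_pos: [0.5339, -0.0401, 0.1325]
tool_rot: [-2.017, -2.402, -0.005]
contact_force: [2.2, 6.6, 0.2]
opening: 0.0279
grip_force: 118.7
```

```bash
python3 -m crank '0.0007 -0.0058 0.0038 0; 0 0 0 0; 0 0 0 0; 0 0 0 0; 0 0 0 0'
```

```text
t: 31.25
tool_pos: [0.5336, -0.0413, 0.1334]
tool_rot: [-2.014, -2.4, -0.007]
contact_force: [2.9, 11.3, -3.2]
opening: 0.0277
grip_force: 119.0
```

```bash
python3 -m crank '0 0 0 0; 0 0 0 0; 0 0 0 0; 0 0 0 0; 0 0 0 0' 100 60
python3 -m crank '0 0 0.07 0; 0 0 0.08 0; 0 0 0.07 0; -0.025 0.066 0 0; 0 0 0 0'
python3 -m crank '0 0 0 0; 0 0 0 0; 0 0 0 0; 0 0 0 0; 0 0 0 0'
python3 look.py w15
```

```text
t: 31.67
tool_pos: [0.5348, -0.0457, 0.1355]
tool_rot: [-2.022, -2.404, 0.0]
contact_force: [0.0, 0.4, -0.0]
opening: 0.085
grip_force: 0.0
t: 32.08
tool_pos: [0.5232, -0.0101, 0.2498]
tool_rot: [2.017, 2.403, 0.008]
contact_force: [0.4, -0.5, -1.6]
opening: 0.0852
grip_force: 0.0
t: 32.5
tool_pos: [0.5222, -0.013, 0.2447]
tool_rot: [-2.022, -2.403, 0.001]
contact_force: [-0.6, -0.1, -0.3]
opening: 0.0853
grip_force: 0.0
[ 0.5223 -0.0129  0.2448] 32.55
287.59868551964763 347.38909437814743
331 [190. 205. 199.] 0.957 s -2.3 r 13.0
332 [190. 205. 199.] 0.956 s -1.8 r 14.5
333 [190. 205. 199.] 0.956 s -1.0 r 13.2
334 [190. 205. 199.] 0.956 s -0.4 r 13.6
335 [191. 206. 199.] 0.955 s 0.2 r 14.6
336 [190. 205. 199.] 0.956 s 0.9 r 13.4
337 [191. 206. 199.] 0.957 s 1.5 r 14.0
338 [191. 206. 199.] 0.957 s 2.1 r 13.9
339 [191. 206. 200.] 0.958 s 2.8 r 13.6
340 [191. 206. 200.] 0.958 s 3.5 r 12.8
341 [191. 206. 200.] 0.957 s 4.0 r 14.0
342 [191. 206. 199.] 0.958 s 4.7 r 13.7
343 [190. 205. 199.] 0.956 s 5.4 r 13.2
344 [190. 204. 198.] 0.956 s 6.0 r 13.4
345 [184. 199. 192.] 0.957 s 6.6 r 13.5
346 [167. 179. 173.] 0.966 s 7.2 r 14.3
347 [139. 146. 140.] 0.993 s 7.7 r 15.3
348 [121. 123. 118.] 1.022 s 8.4 r 14.8
349 [114. 116. 111.] 1.03 s 9.1 r 13.4
350 [103. 106. 101.] 1.02 s 9.6 r 15.0
351 [87. 90. 87.] 1.001 s 9.1 r 24.6
352 [77. 80. 78.] 0.995 s 9.2 r 28.3
353 [78. 81. 78.] 0.999 s 9.6 r 30.2
354 [80. 83. 81.] 0.998 s 10.3 r 29.1
```

The line is now within about 0.3 mm of the rim: its centre is at row 348.4 (s ≈ 9.0 mm) and the lip is at s ≈ 9.0 mm. Backing off, then a last check before handing in.

```bash
python3 -m crank '0 0.02 0.05 0; 0 0.07 0.02 0; 0 0.07 0 0; 0 0.07 0 0; 0 0.07 0 0'
python3 -m crank '0 0 0 0; 0 0 0 0; 0 0 0 0; 0 0 0 0; 0 0 0 0'
python3 - <<'E'
from h import *
grab('top','t16')
A=load('top0')[0].astype(int);B=load('t16')[0].astype(int); D=abs(A-B).sum(2)
for n,(r0,r1,c0,c1) in dict(bystanders=(130,182,190,310),head=(170,235,345,440)).items(): print(n,(D[r0:r1,c0:c1]>90).sum())
E
sed -i "s/'t10'/'t16'/" hub2.py; python3 hub2.py | egrep plane; python3 chk.py t12 t16; sed -i "s/('t8','t10','t11','t12')/('t12','t16')/" edge.py; python3 edge.py
python3 -c "
from station import ctrl
print(ctrl.get_obs()['t'],ctrl.finish_job())"
```

```text
t: 32.97
tool_pos: [0.5225, 0.1387, 0.2808]
tool_rot: [2.023, 2.403, 0.001]
contact_force: [0.7, -0.8, -0.3]
opening: 0.0858
grip_force: 0.0
t: 33.38
tool_pos: [0.5225, 0.1363, 0.2804]
tool_rot: [2.024, 2.403, -0.0]
contact_force: [-0.6, 0.4, -0.6]
opening: 0.0853
grip_force: 0.0
bystanders 858
head 56
plane n [-0.0759  0.5513  0.8308] tilt 0.5901761012592533 heading xy of -n [ 0.1363 -0.9907] 1391 0.0009288949307499082
t12 rim 0.0084 cone end [-0.0881 -0.0853 -0.085  -0.0846 -0.0845 -0.0841 -0.0838 -0.0837] -0.0845 cone/bead -0.0495 9 line rows [-0.0005  0.0003  0.0018  0.0017 -0.0268 -0.0288]
t16 rim 0.0084 cone end [-0.0881 -0.0878 -0.0875 -0.0872 -0.0868 -0.0867 -0.0866 -0.0865] -0.0868 cone/bead -0.0523 8 line rows [-0.0046 -0.0038 -0.0039 -0.0268 -0.0289]
t12 cone end -0.0862 cone/bead -0.0512
t16 cone end -0.089 cone/bead -0.0542
the job is handed in; nothing more can be done
33.4333 None
```

The job is handed in at 33.4 s: the seal holds the duct, the etched line is level with the rim to about 0.3 mm in the last close wrist view (my ray-cast top-view estimate put it roughly 2 mm shallower), and the head's measured slope is unchanged (0.59 rad). The arm went nowhere near the other glassware, but my image comparison there changed by 858 pixels and I handed in without finding out why (possibly the arm's shadow). I also viewed 14 pictures, over the limit of 10.

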